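# Rack the pin spanner, then tip the cap tote and hold it

## Task

Five flashlight tail caps lie scattered in the blue tote and a flat pin spanner has been left lying across its rim. Put the spanner away, prongs first and fully home in the slot of the white holder, and let go of it; then take the tote by its rim and raise its far left corner (as seen from the robot) until all five caps have slid together into the near right corner. Finish still holding the tote tilted and still like that, for the caps to be picked out; spill none, prop the tote on nothing but the bench, and leave the flashlight, jar, carton and screwdriver where they are.

Things in the scene. Friction and masses are not known exactly. Their poses are not given: they have to be found in the camera images.
- tote: blue open plastic tote, 220 (x) x 150 (y) x 55 mm high, 0.19 to 0.34 kg, loose. Origin: centre of its underside; x to its far end, y to its left, z up; yaw within 0.25 rad. Floor and walls 4 mm thick; round the top runs a rim band 10 mm thick, 14 mm high (z 41 to 55), outer faces on the 220 x 150 outline, graspable from above; at first no cap is within 60 mm of its far left corner.
- pick_corner (a point): near right inner corner of the tote at floor level (tote x -103, y -68, z 4 mm), axes as the tote's; here the caps must gather. Caps slide in the tote with a friction of about 0.17: they move from some 10 degrees of tilt on, but need 20 to 30 degrees, tilted diagonally towards this corner, to run along the walls right into it.
- lift_corner (a point): far left outer corner of the tote's rim, at the top (tote x 110, y 75, z 55 mm); the corner to raise
- cap0: flashlight tail cap, black aluminium puck 26 mm across and 16 mm high (plus a 2.5 mm rubber switch boot on top), about 28 g, loose on the tote's floor, switch up; origin at the centre of its underside. The five caps are alike.
- cap1: flashlight tail cap, black aluminium puck 26 mm across and 16 mm high (plus a 2.5 mm rubber switch boot on top), about 28 g, loose on the tote's floor, switch up; origin at the centre of its underside. The five caps are alike.
- cap2: flashlight tail cap, black aluminium puck 26 mm across and 16 mm high (plus a 2.5 mm rubber switch boot on top), about 28 g, loose on the tote's floor, switch up; origin at the centre of its underside. The five caps are alike.
- cap3: flashlight tail cap, black aluminium puck 26 mm across and 16 mm high (plus a 2.5 mm rubber switch boot on top), about 28 g, loose on the tote's floor, switch up; origin at the centre of its underside. The five caps are alike.
- cap4: flashlight tail cap, black aluminium puck 26 mm across and 16 mm high (plus a 2.5 mm rubber switch boot on top), about 28 g, loose on the tote's floor, switch up; origin at the centre of its underside. The five caps are alike.
- spanner: flat pin spanner 200 mm long, about 0.15 kg: steel plate 22 mm wide, 4 mm thick (z 2 to 6), two prongs at its +x end; from x -100 to -15 mm a black dipped grip 26 mm wide (y), 8 mm thick. Origin: middle of its length, underside of the grip; z up. Starts flat across the tote's long rims, 55 mm above the bench, within 31 mm of the tote's middle, prongs to the right (-y). It balances near x -10.
- spanner_tip (a point): end of the spanner's prongs, mid-thickness (spanner x 100, z 4 mm); axes as the spanner's
- spanner_grip (a point): point on the spanner's grip, mid-thickness, 35 mm behind its middle (spanner x -35, z 4 mm), a good place to pinch it across its 26 mm width
- holder: white plastic holder block screwed to the bench, 105 (x) x 76 (y) x 52 mm high; origin: centre of its underside; x points into the slot. Two bits stand 22 mm up from its top at the closed end. Two lips roof the slot, leaving a 10 mm gap along its middle through which the spanner shows from above. The mouth faces left (+y), towards the tote, within 0.25 rad.
- slot_mouth (a point): centre of the slot's mouth (holder x -52.5, z 35 mm); x points level into the slot, z up. The slot is flat and level: 32 mm wide, 10 mm high (z 30 to 40), 85 mm deep to a stop; its first 10 mm flare to 20 mm high at the mouth. Fully home, the spanner's tip is 85 mm in and 115 mm of spanner stick out; let go, it sags by up to 0.09 rad and stays.
- torch: finished black flashlight with a yellow band standing on its head, 36 mm across and 128 mm high; origin at the centre of its underside; leave it
- jar: white grease jar with black cap, 60 mm across and 55 mm high; origin at the centre of its underside; leave it
- carton: small cardboard carton 90 x 130 x 70 mm; origin at the centre of its underside; leave it
- driver: screwdriver with a grey handle lying on the bench, about 200 mm long; origin near its middle; leave it
Mind the look-alikes: they are no part of the job. Of the things shaped like the spanner, the steel one is meant. What is shaped like the holder but red is not meant.

How it is judged (in metres and radians):
On the way, in this order (a step that is already met when the one before it is completed fails the run):
1. the spanner is fully home in the holder's slot and let go (x of spanner_tip in the frame of slot_mouth above 0.073 m and y of spanner_tip in the frame of slot_mouth between -0.012 and 0.012 m and z of spanner_tip in the frame of slot_mouth between -0.008 and 0.008 m and angle between the x axis of spanner and the x axis of holder, either way round below 0.25 rad and contact force between the fingers and spanner below 0.2 N and linear speed of spanner below 0.03 m/s), for 0.2 s.
2. the tote is held tilted, with all five caps gathered in its near right corner (distance between each of cap0, cap1, cap2, cap3, cap4 and pick_corner below 0.09 m and linear speed of each of cap0, cap1, cap2, cap3, cap4, tote below 0.03 m/s and angle between tote's own z axis and vertical above 0.2 rad and height (world z) of lift_corner above 0.09 m and contact force between the fingers and tote above 1 N and angular speed of tote below 0.15 rad/s and contact force between tote and holder below 0.3 N and contact force between tote and spanner below 0.3 N and contact force between tote and torch below 0.3 N and contact force between tote and jar below 0.3 N and contact force between tote and carton below 0.3 N and contact force between tote and driver below 0.3 N), for 0.2 s.
At the end, for the whole second after the job is handed in: Spanner let go at rest, tip over 73 mm into the 85 mm slot. Gripper holding the tote (over 1 N) still, tilted over 0.2 rad, far left rim corner over 90 mm high, propped on nothing but the bench; every cap at rest with its origin within 90 mm of the inner near right floor corner (all of step 1 and all of step 2); the arm keeps its last pose, push and grip.
It fails at once if a cap has been spilled out of the tote (distance between any of cap0, cap1, cap2, cap3, cap4 and tote above 0.16 m).
It fails at once if the flashlight has been disturbed (moved over 30 mm) (distance of torch from where it was at the start of the episode above 0.03 m).
It fails at once if the grease jar has been disturbed (moved over 30 mm) (distance of jar from where it was at the start of the episode above 0.03 m).
It fails at once if the carton has been disturbed (moved over 30 mm) (distance of carton from where it was at the start of the episode above 0.03 m).
It fails at once if the screwdriver has been disturbed (moved over 30 mm) (distance of driver from where it was at the start of the episode above 0.03 m).
It also fails if it takes over 58 s, if anything falls off the work surface, if the arm or the gripper's body presses on something with over 40 N, if the wrist force passes 120 N, or if a joint passes its speed limit or range.

## Robot

A 7-joint arm with a two-finger parallel gripper is mounted at the origin on the work surface. World frame = base frame: x ahead of the robot, y to its left, z up, the work surface at z = 0. Lengths are in m, angles in degrees, forces in N, time in s.
With the tool pointing down it reaches from about 0.425 to 0.875 m from the base axis. Payload 4.7 kg.
Tool frame: the origin (TCP) lies midway between the tips of the shut fingers; the grasp point (between the pads) lies 19 mm behind it; z points along the fingers, y is the direction in which the jaws open and shut (so a half turn about z gives the same grasp; the last joint's range is limited). The gripper opens to 87 mm and grips with 3 to 60 N. Pads are 19 mm wide; open, the fingers measure 117 mm over their backs; the gripper's body (75 mm by 190 mm) begins 51 mm behind the grasp point.
Start: joints at [0.808, 18.392, -4.016, 83.108, 1.295, 78.541, -3.26], TCP at [0.65, -0, 0.196] pointing down, gripper open.
Joint ranges: [-163.93, 163.93], [-17.29, 119.83], [-79.2, 71.16], [3.27, 140.29], [-89.18, 269.18], [5.43, 117.66], [-154.24, 154.24]. Speed limits (degrees/s): [147.25, 147.25, 180, 180, 180, 180, 180].

## Interface

Orientations are given as [roll, pitch, yaw] about the fixed x, y, z axes, in that order (R = Rz(yaw) Ry(pitch) Rx(roll)).
In Python, from workcell import env, optics gives the robot as it stands.
- The arm moves only by the tool servo_tool, never from a script. Its argument "series" is a list of rows, each a list of 3 entries, a list of its own where there are three numbers: the gripper command: -1 is shut, 1 is fully open, values between are in proportion, then the shift along the tool's x, y, z in units of 25 mm (1.0 is 25 mm), then the turn about the tool's z in degrees. A call has 1 to 5 rows; each row shifts and turns the commanded pose from where the row before left it, along the tool's axes as they then stand; what a row does not reach is not made up. A row lasts 1/12 s, in which the tool goes at most 41.7 mm and 7.16 degrees, less where a joint would pass 70% of its speed; a pose out of reach is approached as far as the arm can. A call is refused whole if a number of a shift passes 1 or a number of a turn 7.16, either way. A call with a gripper value outside its range is refused whole. The fingers move at their own pace and stop on an object; "grip_force" is the grip in N (left out, the last holds). Time passes only in rows, so rows that do not move let the fingers close. It gives the time, the measured TCP pose, the force and the opening at its end, in the units of the state.
- env.read_state(): the state, without advancing time (a new reading comes with each control period).
- optics.camera(name): name is "scene" or "side" or "wrist"; returns a dict with "frame" (384x512x3 uint8, blue, green, red), "K" (3x3 intrinsics, pixels), "extrinsics" (4x4, takes a point from world to camera coordinates). Camera axes: x right, y down, z forward; pixel columns grow to the right and rows downward; lengths in m; the calibration is good to about 2 mm. A picture is of the moment at which its call begins. There is no depth.
- env.finish_job(): hands the job in, once; it reports no verdict.
The state is a dict: "time": time; "qpos": joint angles; "qd": joint speeds; "joint_torque": joint torques, N m; "tcp_pos": TCP position; "tcp_rot": TCP orientation; "force": force on the tool from outside, world axes, zero at the start; "wrist_torque": the same for the moment, N m; "opening": opening from 0.0 (shut) to 1.0 (fully open).
Only numpy, scipy, OpenCV 4.12 (cv2) and the standard library are available. Lean on these libraries where they do the work, as an engineer would, in place of code of your own. Each camera call takes 0.05 s, during which the arm holds its last target. There are 200 camera calls.

## Working session

There is one attempt and no reset: what is moved stays moved. The work goes in short steps, Python scripts to look and compute and a tool call to move; the robot and the scene stay as the last step left them, time stands still between calls to the robot, and variables do not carry over. Pictures are saved under pics/ and viewed, about 8 in all and at most 12, crops included, and the job is handed in when it is done.

Besides the shell and the picture viewer there is one more tool, called by a JSON object that holds its "fn" and its "kwargs". servo_tool: Moves the arm, as the interface text tells. Its arguments: {"type":"object","properties":{"series":{"type":"array","items":{"type":"array"}},"grip_force":{"type":"number"}},"required":["series"]}

```bash
mkdir -p pics; ls; cat > h.py <<'E'
import numpy as np, cv2, os
from workcell import env, optics
from scipy.spatial.transform import Rotation as Ro
def shot(n,tag=None):
    c=optics.camera(n); 
    if tag: cv2.imwrite(f'pics/{tag}.png',c['frame']); np.savez(f'pics/{tag}.npz',**c)
    return c
def load(tag): return dict(np.load(f'pics/{tag}.npz'))
def ray(c,uv):
    E=c['extrinsics'];R,t=E[:3,:3],E[:3,3]
    d=R.T@np.linalg.solve(c['K'],[uv[0],uv[1],1.]); return -R.T@t,d/np.linalg.norm(d)
def onz(c,uv,z):
    o,d=ray(c,uv); return o+d*(z-o[2])/d[2]
def tri(c1,u1,c2,u2):
    o1,d1=ray(c1,u1);o2,d2=ray(c2,u2)
    s=np.linalg.lstsq(np.c_[d1,-d2],o2-o1,rcond=None)[0]
    a,b=o1+s[0]*d1,o2+s[1]*d2; return (a+b)/2,np.linalg.norm(a-b)
def proj(c,p):
    E=c['extrinsics'];q=c['K']@(E[:3,:3]@np.asarray(p)+E[:3,3]); return q[:2]/q[2]
E
python3 - <<'E'
from h import *
np.set_printoptions(precision=3,suppress=True)
a=[shot(n,n+'0') for n in('scene','side','wrist')]
cv2.imwrite('pics/two.png',np.hstack([cv2.resize(x['frame'],(400,300)) for x in a[1:]]))
for x in a: print(onz(x,(256,192),0), ray(x,(256,192)))
print(env.read_state())
E
```

```text
pics
[0.483 0.053 0.   ] (array([ 1.423, -0.586,  1.226]), array([-0.562,  0.382, -0.733]))
[ 0.579 -0.073  0.   ] (array([-0.051,  0.827,  0.664]), array([ 0.491, -0.701, -0.517]))
[ 0.648 -0.042  0.   ] (array([0.649, 0.081, 0.384]), array([-0.003, -0.304, -0.953]))
{'time': 0.15, 'qpos': array([ 0.809, 18.43 , -4.016, 83.158,  1.294, 78.539, -3.258]), 'qd': array([ 0.015, -0.104, -0.103, -0.17 ,  0.049,  0.017,  0.034]), 'joint_torque': array([  0.   , -49.179,  -0.404, -31.288,  -0.064,   0.04 ,   0.   ]), 'tcp_pos': array([ 0.65 , -0.   ,  0.196]), 'tcp_rot': array([-179.918,    0.004,   90.002]), 'force': array([ 0.658, -0.462,  0.077]), 'wrist_torque': array([-0.013,  0.025,  0.031]), 'opening': 0.997613051008656}
```

View pics/scene0.png

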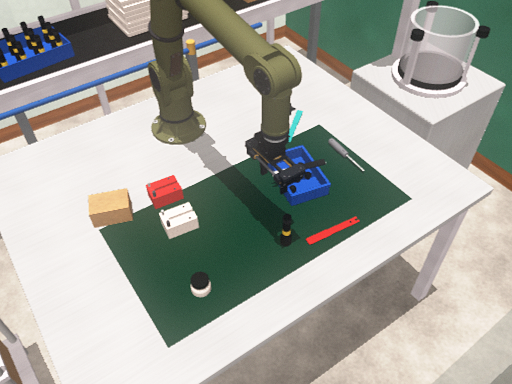

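View pics/two.png

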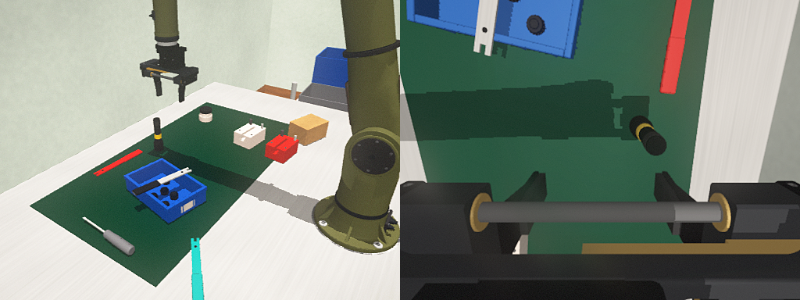

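Scene shows the tote at ~(300,175) with the steel spanner across it. Look-alikes: red spanner (333,230), cyan spanner (295,122), red holder (165,192). The white holder is at (180,220), torch at (286,230), jar at (200,285), carton at (110,207) and screwdriver at (347,155).

```bash
python3 - <<'E'
from h import *
np.set_printoptions(precision=3,suppress=True)
A={t:load(t) for t in('scene0','side0','wrist0')}
for t,c in A.items():
    hsv=cv2.cvtColor(c['frame'],cv2.COLOR_BGR2HSV)
    m=cv2.inRange(hsv,(108,150,60),(125,255,255))
    for k in cv2.findContours(m,cv2.RETR_EXTERNAL,cv2.CHAIN_APPROX_NONE)[0]:
        if cv2.contourArea(k)>150:
            h=cv2.approxPolyDP(cv2.convexHull(k),3,True)[:,0]
            print(t,'blue',[(tuple(p),onz(c,p,.055)[:2].round(3).tolist()) for p in h.tolist()])
s,d=A['scene0'],A['side0']
f=512/400
for n,u,v,z in [('holder',(180,217),(249*f,132*f),.052),('torch top',(288,217),(157*f,119*f),.128),('jar',(200,280),(206*f,108*f),.055),('carton',(110,200),(310*f,122*f),.07)]:
    print(n,onz(s,u,z),onz(d,v,z),tri(s,u,d,v))
print('driver',onz(s,(330,141),.01),onz(s,(363,169),.01))
cv2.imwrite('pics/c1.png',np.hstack([cv2.resize(s['frame'][165:245,130:210],(400,400),interpolation=2),cv2.resize(d['frame'][150:210,290:350],(400,400),interpolation=2)]))
E
```

```text
scene0 blue [((318, 166), [0.549, 0.276]), ((330, 183), [0.637, 0.256]), ((328, 193), [0.669, 0.219]), ((291, 205), [0.64, 0.085]), ((284, 194), [0.587, 0.096]), ((287, 186), [0.564, 0.127]), ((305, 169), [0.534, 0.229])]
scene0 blue [((302, 145), [0.428, 0.3]), ((313, 160), [0.515, 0.281]), ((295, 163), [0.49, 0.219]), ((285, 150), [0.414, 0.232])]
scene0 blue [((147, 62), [-0.43, 0.079]), ((0, 117), [-0.409, -0.584])]
scene0 blue [((69, 41), [-0.827, -0.149]), ((72, 56), [-0.685, -0.185]), ((5, 82), [-0.652, -0.501]), ((0, 77), [-0.705, -0.509]), ((0, 40), [-1.039, -0.424]), ((41, 27), [-1.048, -0.217]), ((60, 33), [-0.93, -0.158])]
side0 blue [((264, 239), [0.392, 0.163]), ((262, 257), [0.36, 0.219]), ((217, 284), [0.388, 0.339]), ((173, 250), [0.537, 0.31]), ((236, 223), [0.484, 0.149])]
side0 blue [((231, 217), [0.51, 0.135]), ((171, 249), [0.544, 0.31]), ((163, 242), [0.577, 0.302]), ((159, 224), [0.636, 0.257]), ((206, 202), [0.606, 0.117])]
side0 blue [((442, 63), [0.465, -1.639]), ((445, 102), [0.292, -1.022]), ((441, 112), [0.275, -0.896]), ((399, 104), [0.441, -0.893]), ((404, 74), [0.565, -1.326]), ((419, 60), [0.585, -1.633])]
wrist0 blue [((233, 0), [0.625, 0.179]), ((221, 74), [0.611, 0.109]), ((120, 51), [0.505, 0.132]), ((127, 0), [0.519, 0.179])]
wrist0 blue [((99, 0), [0.49, 0.179]), ((95, 45), [0.479, 0.138]), ((10, 25), [0.395, 0.157]), ((9, 0), [0.399, 0.179])]
holder [ 0.472 -0.239  0.052] [ 0.451 -0.217  0.052] (array([ 0.461, -0.236,  0.04 ]), np.float64(0.001949627504358372))
torch top [0.722 0.006 0.128] [0.709 0.011 0.128] (array([0.717, 0.007, 0.124]), np.float64(0.006006166762772166))
jar [ 0.717 -0.306  0.055] [ 0.707 -0.304  0.055] (array([ 0.713, -0.307,  0.052]), np.float64(0.0056189254331491635))
carton [ 0.287 -0.4    0.07 ] [ 0.277 -0.394  0.07 ] (array([ 0.281, -0.4  ,  0.065]), np.float64(0.003821389751454677))
driver [0.435 0.437 0.01 ] [0.623 0.433 0.01 ]
```

View pics/c1.png

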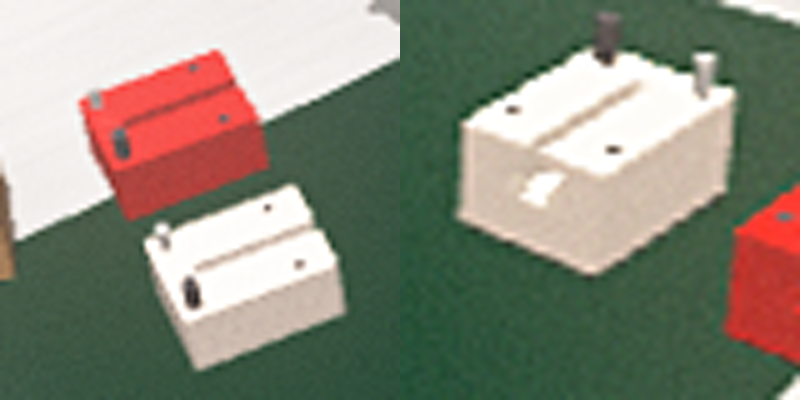

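{"fn": "servo_tool", "kwargs": {"series": [[1,[0.8,-0.6,0],0],[1,[0.8,-0.6,0],0],[1,[0.8,-0.6,0],0],[1,[0.8,-0.6,0],0],[1,[0.8,-0.6,0],0]]}}

```text
time: 0.57
tcp_pos: [0.574, 0.1008, 0.196]
tcp_rot: [-180.0, 0.0, 90.0]
force: [-0.1, 0.3, -0.2]
opening: 0.999
```

{"fn": "servo_tool", "kwargs": {"series": [[1,[0.8,-0.6,0],0],[1,[0.8,-0.6,0],0],[1,[0.8,-0.6,0],0],[1,[0,0,0],0],[1,[0,0,0],0]]}}

```text
time: 0.98
tcp_pos: [0.5291, 0.1615, 0.1964]
tcp_rot: [180.0, 0.0, 90.2]
force: [-0.2, -0.9, 0.6]
opening: 0.998
```

```bash
python3 - <<'E'
from h import *
for t in('wrist','scene','side'): c=shot(t,t+'1')
w=load('wrist1'); cv2.imwrite('pics/w1b.png',cv2.resize(w['frame'],(800,600),interpolation=2))
print(env.read_state()['tcp_pos'],env.read_state()['tcp_rot'])
E
```

```text
[0.5306072  0.15860187 0.19618739] [1.79995533e+02 4.16553998e-02 8.98931602e+01]
```

View pics/w1b.png

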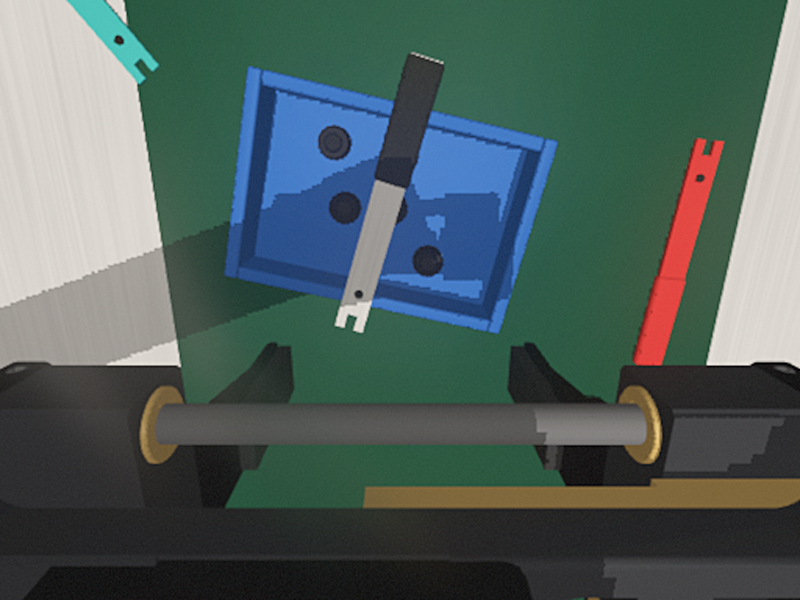

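The wrist view (800x600) shows the steel spanner with its tail at (428,58), grip end at (389,184) and tip at (349,330). The tote rim corners are near left (250,68), far left (556,141), far right (498,332) and near right (227,277). Four caps are visible and the fifth is half under the spanner.

```bash
python3 - <<'E'
from h import *
np.set_printoptions(precision=3,suppress=True)
w,w0,s,d=[load(t) for t in('wrist1','wrist0','scene1','side1')]
k=.64
P=lambda *p:np.array(p)*k
print('tip tri w0-w1',tri(w,P(349,330),w0,np.array([482,52])*1.28))
tail=onz(w,P(428,58),.062);j=onz(w,P(389,184),.062);tip=onz(w,P(349,330),.060)
print('tail,j,tip',tail,j,tip,'len',np.linalg.norm(tip-tail),np.linalg.norm(j-tail))
for n,p in dict(NL=(250,68),FL=(556,141),FR=(498,332),NR=(227,277)).items():
    print(n,onz(w,P(*p),.055), 'scene px',proj(s,onz(w,P(*p),.055)),'side',proj(d,onz(w,P(*p),.055)))
print('FR tri',tri(w,P(498,332),w0,np.array([221,74]) if 0 else np.array([573,58])*.64))
hs=cv2.cvtColor(w['frame'],cv2.COLOR_BGR2HSV)
print('wrist tail proj: scene',proj(s,tail),'side',proj(d,tail))
# holder top corners in scene / side from white mask
for n,c,box in(('scene',s,(130,165,210,245)),('side',d,(290,150,350,210))):
    x0,y0,x1,y1=box
    g=c['frame'].astype(int); m=((g.min(2)>225)).astype(np.uint8); mm=np.zeros_like(m); mm[y0:y1,x0:x1]=m[y0:y1,x0:x1]
    mm=cv2.morphologyEx(mm,cv2.MORPH_CLOSE,np.ones((3,3)))
    q=max(cv2.findContours(mm,0,1)[0],key=cv2.contourArea)
    for p in cv2.approxPolyDP(cv2.convexHull(q),2,True)[:,0]: print(n,p,onz(c,p.astype(float),.052))
E
```

```text
tip tri w0-w1 (array([0.559, 0.157, 0.405]), np.float64(0.18470239341248904))
tail,j,tip [0.546 0.306 0.062] [0.52  0.225 0.062] [0.489 0.114 0.06 ] len 0.20018565213240402 0.08425773437208442
NL [0.427 0.301 0.055] scene px [301.957 144.731] side [214.223 266.114]
FL [0.638 0.255 0.055] scene px [329.866 183.143] side [159.082 223.318]
FR [0.607 0.111 0.055] scene px [290.973 195.571] side [207.447 200.894]
NR [0.396 0.155 0.055] scene px [265.24  155.429] side [264.787 236.814]
FR tri (array([0.653, 0.133, 0.162]), np.float64(0.14164136142358796))
wrist tail proj: scene [324.062 160.796] side [171.301 244.992]
scene [209 165] [ 0.317 -0.037  0.052]
scene [208 176] [ 0.363 -0.068  0.052]
scene [134 211] [ 0.362 -0.351  0.052]
scene [130 196] [ 0.292 -0.334  0.052]
scene [130 165] [ 0.152 -0.27   0.052]
side [338 163] [ 0.42  -0.284  0.052]
side [311 180] [ 0.438 -0.145  0.052]
side [300 168] [ 0.5   -0.19   0.052]
side [316 158] [ 0.492 -0.276  0.052]
```

{"fn": "servo_tool", "kwargs": {"series": [[0.3,[0.85,-0.03,0],0],[0.3,[0.85,-0.03,0],0],[0.3,[0.85,-0.03,0],0],[0.3,[0.85,-0.03,0],0],[0.3,[0,0,0.8],5.5]]}}

```text
time: 1.55
tcp_pos: [0.5288, 0.2508, 0.1798]
tcp_rot: [179.7, -0.4, 84.7]
force: [-0.8, 1.3, 0.7]
opening: 0.713
```

{"fn": "servo_tool", "kwargs": {"series": [[0.3,[0,0,0.8],5.5],[0.3,[0,0,0.8],5.5],[0.3,[0,0,0],0],[0.3,[0,0,0],0],[0.3,[0,0,0],0]]}}

```text
time: 1.97
tcp_pos: [0.5281, 0.2446, 0.1374]
tcp_rot: [179.9, -0.0, 73.6]
force: [0.3, -0.7, -0.8]
opening: 0.651
```

```bash
python3 - <<'E'
from h import *
np.set_printoptions(precision=3,suppress=True)
w,w0=[load(t) for t in('wrist1','wrist0')]
print('tip tri',tri(w,np.array([349,330])*.64,w0,np.array([82,52])*1.28),'FR tri',tri(w,np.array([498,332])*.64,w0,np.array([174,58])*1.28))
c=shot('wrist','wrist2')
st=env.read_state();print(st['tcp_pos'],st['tcp_rot'])
g=st['tcp_pos'].copy();g[2]=.061
p=proj(c,g);print('tcp proj at z.061',p,'axis',proj(c,[.546,.306,.063]),proj(c,[.489,.114,.06]))
im=c['frame'].copy();cv2.circle(im,tuple(int(v) for v in p),4,(0,0,255),1);cv2.imwrite('pics/w2.png',im)
E
```

```text
tip tri (array([0.49 , 0.116, 0.063]), np.float64(0.0018519142549581966)) FR tri (array([0.61 , 0.109, 0.047]), np.float64(0.004001771631107538))
[0.528 0.245 0.138] [179.895  -0.086  73.547]
tcp proj at z.061 [256.964 187.986] axis [256.669 121.163] [256.323 304.824]
```

View pics/w2.png

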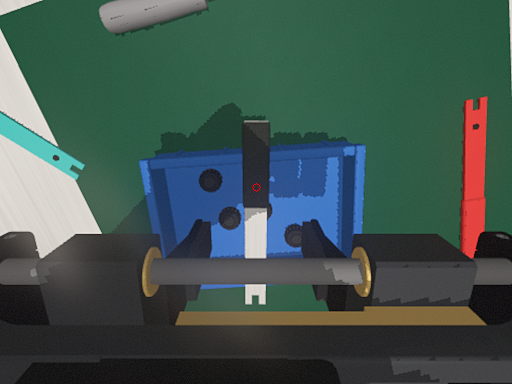

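The spanner runs straight down column 256, and the pinch point (257,188) sits on its black grip. I'll descend and close.

{"fn": "servo_tool", "kwargs": {"series": [[0.3,[0,0,0.98],0],[0.3,[0,0,0.98],0],[0.3,[0,0,0.98],0],[0.3,[0,0,0.98],0],[0.3,[0,0,0],0]], "grip_force": 40}}

```text
time: 2.43
tcp_pos: [0.5246, 0.2434, 0.0349]
tcp_rot: [-179.7, 0.2, 73.5]
force: [-1.5, -0.9, 0.1]
opening: 0.651
```

{"fn": "servo_tool", "kwargs": {"series": [[-1,[0,0,0],0],[-1,[0,0,0],0],[-1,[0,0,0],0],[-1,[0,0,0],0],[-1,[0,0,0],0]]}}

```text
time: 2.85
tcp_pos: [0.528, 0.2454, 0.0399]
tcp_rot: [179.9, -0.1, 73.5]
force: [-0.3, 0.1, -0.3]
opening: 0.358
```

{"fn": "servo_tool", "kwargs": {"series": [[-1,[0,0,0],0],[-1,[0,0,-0.5],0],[-1,[0,0,-0.9],0],[-1,[0,0,-0.9],0],[-1,[0,0,0],0]]}}

```text
time: 3.27
tcp_pos: [0.5302, 0.2467, 0.1018]
tcp_rot: [179.6, -0.3, 73.5]
force: [1.2, 1.2, 1.5]
opening: 0.026
```

The opening reads 0.026, so the pinch missed or slipped. I'll look.

```bash
python3 - <<'E'
from h import *
c=shot('wrist','wrist3');d=shot('side','side3')
st=env.read_state();print(st['tcp_pos'],st['opening'])
cv2.imwrite('pics/c3.png',np.hstack([cv2.resize(c['frame'],(400,300)),cv2.resize(d['frame'][160:310,120:320],(400,300),interpolation=2)]))
E
```

```text
[0.52804    0.24548958 0.09788911] 0.010451517650968477
```

View pics/c3.png

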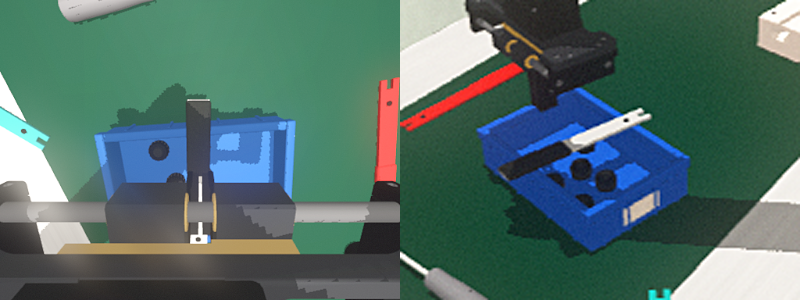

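The fingers had not finished closing when I lifted. The spanner hasn't moved, so I'll repeat with longer waits.

{"fn": "servo_tool", "kwargs": {"series": [[0.3,[0,0,0],0],[0.3,[0,0,0],0],[0.3,[0,0,0],0],[0.3,[0,0,0],0],[0.3,[0,0,0],0]]}}

```text
time: 3.78
tcp_pos: [0.5267, 0.2448, 0.0952]
tcp_rot: [-180.0, 0.0, 73.5]
force: [0.1, -0.1, -0.4]
opening: 0.304
```

{"fn": "servo_tool", "kwargs": {"series": [[0.3,[0,0,0],0],[0.3,[0,0,0.8],0],[0.3,[0,0,0.8],0],[0.3,[0,0,0.72],0],[0.3,[0,0,0],0]]}}

```text
time: 4.2
tcp_pos: [0.5241, 0.2435, 0.034]
tcp_rot: [-179.7, 0.3, 73.5]
force: [-0.6, -1.2, -0.2]
opening: 0.627
```

{"fn": "servo_tool", "kwargs": {"series": [[-1,[0,0,0],0],[-1,[0,0,0],0],[-1,[0,0,0],0],[-1,[0,0,0],0],[-1,[0,0,0],0]]}}

```text
time: 4.62
tcp_pos: [0.5277, 0.2453, 0.039]
tcp_rot: [179.9, -0.1, 73.5]
force: [0.6, -0.9, -1.0]
opening: 0.355
```

{"fn": "servo_tool", "kwargs": {"series": [[-1,[0,0,0],0],[-1,[0,0,0],0],[-1,[0,0,0],0],[-1,[0,0,0],0],[-1,[0,0,0],0]]}}

```text
time: 5.03
tcp_pos: [0.527, 0.2449, 0.0379]
tcp_rot: [180.0, 0.0, 73.5]
force: [0.1, 0.0, 0.6]
opening: 0.026
```

```bash
python3 - <<'E'
from h import *
np.set_printoptions(precision=3,suppress=True)
c=shot('wrist','wrist4');d=shot('side','side4');s=shot('scene','scene4')
st=env.read_state();print(st['tcp_pos'],st['opening'],st['force'],'proj tcp',proj(c,st['tcp_pos']),proj(d,st['tcp_pos']))
cv2.imwrite('pics/c4.png',np.hstack([cv2.resize(c['frame'],(400,300)),cv2.resize(d['frame'][160:310,120:320],(400,300),interpolation=2)]))
E
```

```text
[0.527 0.245 0.038] 0.0035298967055816454 [-1.058  0.3    0.241] proj tcp [257.16  219.397] [196.745 242.731]
```

View pics/c4.png

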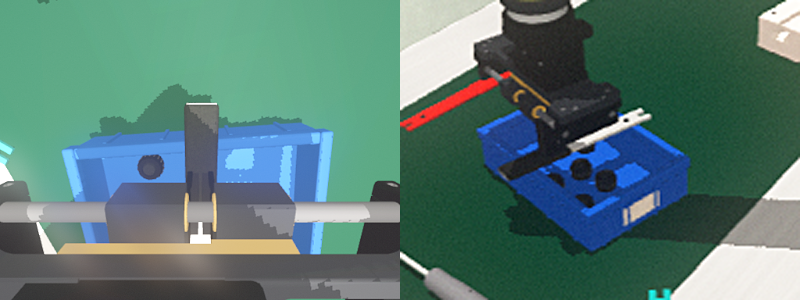

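```bash
python3 - <<'E'
from h import *
c,d,s=load('wrist4'),load('side4'),load('scene4')
a=cv2.resize(c['frame'][120:320,180:335],(400,516),interpolation=2)
b=cv2.resize(d['frame'][200:265,155:255],(400,258),interpolation=2)
e=cv2.resize(s['frame'][135:200,255:355],(400,258),interpolation=2)
cv2.imwrite('pics/c5.png',np.hstack([a,np.vstack([b,e])]))
E
```

```text
(no output)
```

View pics/c5.png

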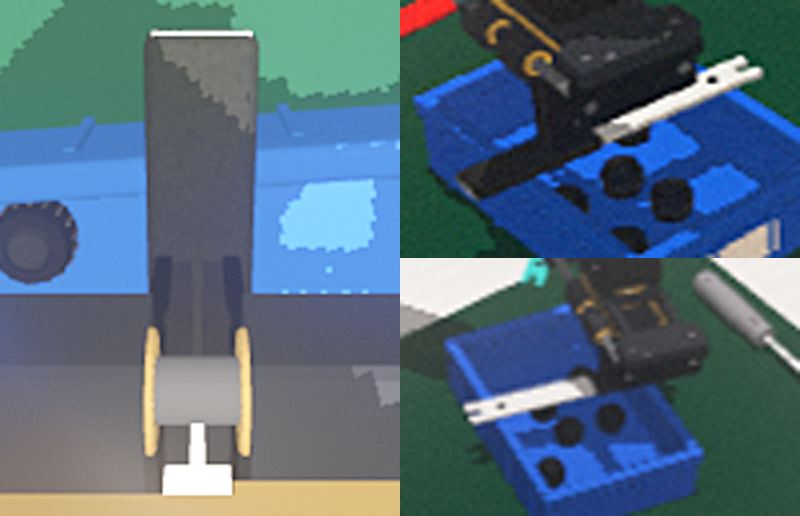

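```bash
python3 - <<'E'
from h import *
np.set_printoptions(precision=3,suppress=True)
c,d=load('wrist4'),load('side4')
print(c['K'][0,0],ray(c,(256,192)))
k=.3876
L=np.array([180+150*k,120+38*k]);Rr=np.array([180+256*k,120+38*k])
for z in(.0,.02,.04,.063,.08): print(z,'width',np.linalg.norm(onz(c,L,z)-onz(c,Rr,z)),onz(c,(L+Rr)/2,z))
t=np.array([.527,.245,0])
for z in(.038,.05,.063,.08): print(z,'wrist',proj(c,t+[0,0,z]),'side',proj(d,t+[0,0,z]))
w=load('wrist2');print('w1 tail/w2 tail/w4 tail tri:',tri(load('wrist1'),np.array([428,58])*.64,c,(L+Rr)/2),tri(load('wrist2'),(257,121),c,(L+Rr)/2))
E
```

```text
284.2001773891405 (array([0.549, 0.323, 0.226]), array([-0.087, -0.292, -0.953]))
0.0 width 0.03234645375109127 [0.544 0.298 0.   ]
0.02 width 0.029487544367400198 [0.545 0.3   0.02 ]
0.04 width 0.02662863498370932 [0.545 0.302 0.04 ]
0.063 width 0.02334088919246466 [0.546 0.305 0.063]
0.08 width 0.02091081621632739 [0.546 0.307 0.08 ]
0.038 wrist [257.149 219.432] side [196.721 242.678]
0.05 wrist [257.202 226.474] side [196.325 238.573]
0.063 wrist [257.266 235.118] side [195.89  234.068]
0.08 wrist [257.364 248.405] side [195.312 228.086]
w1 tail/w2 tail/w4 tail tri: (array([0.546, 0.305, 0.065]), np.float64(0.00048002083510866424)) (array([0.546, 0.308, 0.088]), np.float64(0.00056664665151736))
```

```bash
python3 - <<'E'
from h import *
np.set_printoptions(precision=3,suppress=True)
w,s,d=load('wrist1'),load('scene4'),load('side4')
# hole in the plate near the tip, seen in all
wh=np.array([359,294])*.64; sh=np.array([255+ (502-400)/4,135+(410-258)/4]); dh=np.array([155+(712-400)/4,200+80/4])
print('hole w-s',tri(w,wh,s,sh),'w-d',tri(w,wh,d,dh),'s-d',tri(s,sh,d,dh))
# tail end
wt=np.array([428,58])*.64; dt=np.array([172.,246.5])
print('tail w-d',tri(w,wt,d,dt))
# joint grip/steel
wj=np.array([389,184])*.64; dj=np.array([155+(607-400)/4,200+130/4]); sj=np.array([255+(592-400)/4,135+(385-258)/4])
print('joint w-d',tri(w,wj,d,dj),'w-s',tri(w,wj,s,sj))
# rim corners w-scene, side
for n,p,q in(('FL',(556,141),(159.5,224)),('NL',(250,68),(214,268)),('NR',(227,277),(264.5,238))):
    print(n,tri(w,np.array(p)*.64,d,q))
E
```

```text
hole w-s (array([0.499, 0.144, 0.056]), np.float64(0.005436468331552356)) w-d (array([0.497, 0.143, 0.056]), np.float64(0.0012416173902663726)) s-d (array([0.499, 0.145, 0.055]), np.float64(0.004333226673328411))
tail w-d (array([0.546, 0.306, 0.058]), np.float64(0.001802727794595072))
joint w-d (array([0.518, 0.223, 0.057]), np.float64(0.0066498369307122695)) w-s (array([0.522, 0.227, 0.058]), np.float64(0.004428138870212275))
FL (array([0.638, 0.255, 0.053]), np.float64(0.001284760787027636))
NL (array([0.426, 0.302, 0.051]), np.float64(0.0011823096778860699))
NR (array([0.395, 0.155, 0.052]), np.float64(0.0019716752757292463))
```

{"fn": "servo_tool", "kwargs": {"series": [[0,[0,0,0],0],[0,[0,0,0],0],[0,[0,0,0],0],[0,[0,0,0],0],[0,[0,0,0],0]]}}

```text
time: 5.6
tcp_pos: [0.527, 0.245, 0.0379]
tcp_rot: [180.0, 0.0, 73.5]
force: [-0.6, -0.8, -0.3]
opening: 0.3
```

{"fn": "servo_tool", "kwargs": {"series": [[0,[0,0,0],0],[0,[0,0,0],0],[0,[0,0,0],0],[0,[0,0,0.2],0],[0,[0,0,0.2],0]]}}

```text
time: 6.02
tcp_pos: [0.5273, 0.2451, 0.0278]
tcp_rot: [180.0, -0.0, 73.5]
force: [0.2, 0.8, 0.2]
opening: 0.497
```

```bash
python3 - <<'E'
from h import *
np.set_printoptions(precision=3,suppress=True)
c=shot('wrist','wrist5');d=shot('side','side5')
st=env.read_state();print(st['tcp_pos'],st['opening'],st['force'])
a=cv2.resize(c['frame'][100:300,156:356],(400,400),interpolation=2)
b=cv2.resize(d['frame'][190:270,150:250],(400,320),interpolation=2)
cv2.imwrite('pics/c6.png',np.hstack([a,np.vstack([b,np.zeros((80,400,3),np.uint8)])]))
E
```

```text
[0.526 0.244 0.027] 0.49721324105292775 [-0.468 -0.757 -0.939]
```

View pics/c6.png

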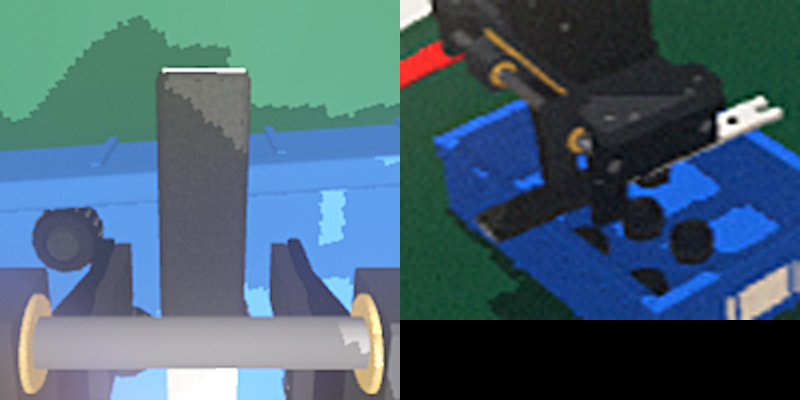

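The fingers straddle the grip cleanly: tips at (110,240) and (290,240), with the grip between at columns 160–248. I'll close here.

{"fn": "servo_tool", "kwargs": {"series": [[-1,[0,0,0],0],[-1,[0,0,0],0],[-1,[0,0,0],0],[-1,[0,0,0],0]], "grip_force": 40}}

```text
time: 6.45
tcp_pos: [0.5272, 0.245, 0.0281]
tcp_rot: [180.0, -0.0, 73.5]
force: [0.6, 0.3, -0.2]
opening: 0.299
```

{"fn": "servo_tool", "kwargs": {"series": [[-1,[0,0,0],0],[-1,[0,0,0],0]]}}

```text
time: 6.62
tcp_pos: [0.5272, 0.245, 0.0281]
tcp_rot: [180.0, -0.0, 73.5]
force: [-0.5, 0.3, -1.1]
opening: 0.294
```

{"fn": "servo_tool", "kwargs": {"series": [[-1,[0,0,0],0],[-1,[0,0,0],0]]}}

```text
time: 6.78
tcp_pos: [0.5272, 0.2451, 0.0281]
tcp_rot: [180.0, -0.0, 73.5]
force: [0.5, 0.3, 0.1]
opening: 0.293
```

It's holding at 0.293 (25.5 mm). Next I lift, then check the hold and the spanner's height in hand.

{"fn": "servo_tool", "kwargs": {"series": [[-1,[0,0,-0.3],0],[-1,[0,0,-0.6],0],[-1,[0,0,-0.9],0],[-1,[0,0,-0.8],0],[-1,[0,0,-0.6],0]]}}

```text
time: 7.2
tcp_pos: [0.5273, 0.2452, 0.1098]
tcp_rot: [179.9, -0.0, 73.5]
force: [0.3, 0.4, -1.5]
opening: 0.292
```

{"fn": "servo_tool", "kwargs": {"series": [[-1,[0,0,-0.6],0],[-1,[0,0,-0.6],0],[-1,[0,0,0],0],[-1,[0,0,0],0]]}}

```text
time: 7.53
tcp_pos: [0.5274, 0.2452, 0.1385]
tcp_rot: [179.9, -0.1, 73.5]
force: [-0.6, 0.5, -1.4]
opening: 0.294
```

```bash
python3 - <<'E'
from h import *
np.set_printoptions(precision=3,suppress=True)
d=shot('side','side6');s=shot('scene','scene6');st=env.read_state();print(st['tcp_pos'],st['tcp_rot'],st['opening'],st['force'])
t=st['tcp_pos'];R=Ro.from_euler('xyz',st['tcp_rot'],degrees=True).as_matrix()
for n,c in(('side',d),('scene',s)):
  for z in(.019,): 
    g=t-R[:,2]*z
    tip=g-R[:,0]*.135; tail=g+R[:,0]*.065
    print(n,'grip',proj(c,g),'tip',proj(c,tip),'tail',proj(c,tail),'tip-10mm',proj(c,tip-[0,0,.01]))
  f=c['frame'].astype(int)
  im=np.zeros((384,512),np.uint8)
  p=proj(c,g-R[:,0]*.08).astype(int)
  m=((f.min(2)>110)&(f.max(2)-f.min(2)<40)).astype(np.uint8)
  n_,lab,stt,cen=cv2.connectedComponentsWithStats(m)
  for i in range(1,n_):
    if stt[i,4]>60 and np.hypot(*(cen[i]-p))<40:
      q=np.argwhere(lab==i)[:,::-1].astype(np.float32); print(stt[i],cv2.minAreaRect(q), cv2.approxPolyDP(cv2.convexHull(q.astype(np.int32)),2,True)[:,0].tolist())
a=cv2.resize(d['frame'][150:270,150:310],(400,300),interpolation=2);b=cv2.resize(s['frame'][100:220,230:390],(400,300),interpolation=2)
cv2.imwrite('pics/c7.png',np.hstack([a,b]))
E
```

```text
[0.526 0.245 0.137] [-179.921    0.075   73.506] 0.29118416267431474 [ 0.177 -0.506 -3.51 ]
side grip [192.98  200.127] tip [241.949 180.783] tail [166.653 210.527] tip-10mm [242.046 184.438]
[     0      0    512    384 118796] ((255.5, 191.5), (383.0, 511.0), 90.0) [[511, 383], [0, 383], [0, 0], [453, 0], [511, 309]]
[201 176  44  20 275] ((222.12002563476562, 184.47406005859375), (6.668436050415039, 44.83828353881836), 69.67686462402344) [[244, 179], [203, 195], [201, 192], [202, 189], [236, 176]]
scene grip [309.121 144.587] tip [271.684 153.264] tail [326.71  140.511] tip-10mm [271.639 155.466]
[293 124  11  13  84] ((298.8793029785156, 130.55174255371094), (7.984899520874023, 14.484235763549805), 21.801410675048828) [[302, 124], [303, 131], [293, 136], [297, 125]]
[271 141  35  13 198] ((287.9411926269531, 146.76473999023438), (5.820854663848877, 34.440059661865234), 75.96376037597656) [[305, 144], [275, 153], [271, 150], [302, 141]]
```

View pics/c7.png

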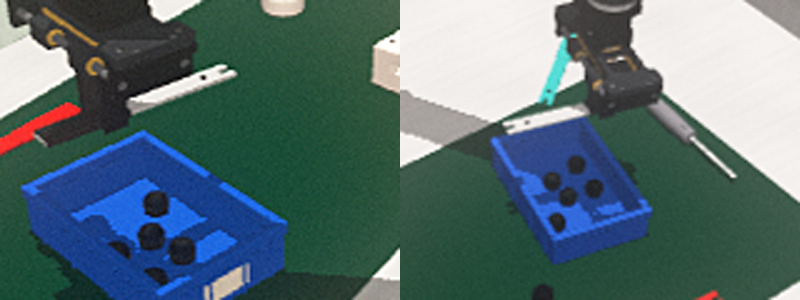

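The spanner is held level with the prongs forward, and all five caps are in the tote. Next I carry it past the holder so the wrist camera can see the slot.

{"fn": "servo_tool", "kwargs": {"series": [[-1,[0,0,-0.6],-4.25],[-1,[0,0,-0.8],-4.25],[-1,[-0.3,0,-0.8],0],[-1,[-0.6,0,-0.6],0],[-1,[-0.9,0.04,0],0]]}}

```text
time: 8.05
tcp_pos: [0.5223, 0.2029, 0.21]
tcp_rot: [179.8, -0.2, 82.2]
force: [1.0, 0.0, -1.3]
opening: 0.288
```

{"fn": "servo_tool", "kwargs": {"series": [[-1,[-1,0.04,0],0],[-1,[-1,0.04,0],0],[-1,[-1,0.04,0],0],[-1,[-1,0.04,0],0],[-1,[-1,0.04,0],0]]}}

```text
time: 8.47
tcp_pos: [0.5082, 0.0744, 0.2063]
tcp_rot: [-179.9, 0.0, 82.0]
force: [0.9, -0.7, -0.1]
opening: 0.292
```

{"fn": "servo_tool", "kwargs": {"series": [[-1,[-1,0.04,0],0],[-1,[-1,0.04,0],0],[-1,[-1,0.04,0],0],[-1,[-1,0.04,0],0],[-1,[-1,0.04,0],0]]}}

```text
time: 8.88
tcp_pos: [0.4957, -0.0498, 0.2064]
tcp_rot: [-179.9, 0.0, 82.0]
force: [0.3, -0.3, -1.6]
opening: 0.291
```

{"fn": "servo_tool", "kwargs": {"series": [[-1,[-1,0.04,0],0],[-1,[-1,0.04,0],0],[-1,[-1,0.04,0],0],[-1,[-1,0.04,0],0],[-1,[-1,0.04,0],0]]}}

```text
time: 9.3
tcp_pos: [0.4833, -0.1741, 0.2064]
tcp_rot: [-179.9, -0.0, 82.0]
force: [-0.1, 0.2, -1.9]
opening: 0.292
```

{"fn": "servo_tool", "kwargs": {"series": [[-1,[-0.8,0,0],0],[-1,[0,0,0],0],[-1,[0,0,0],0]]}}

```text
time: 9.55
tcp_pos: [0.4805, -0.1939, 0.2065]
tcp_rot: [-179.9, -0.0, 81.8]
force: [1.1, 0.6, -1.8]
opening: 0.29
```

```bash
python3 - <<'E'
from h import *
np.set_printoptions(precision=3,suppress=True)
print('tip in hand (tcp was .526 .245 .137)',tri(load('side6'),(240.5,178),load('scene6'),(273,151.8)))
a=shot('wrist','wrist7a'); st=env.read_state();print(st['tcp_pos'],st['tcp_rot'],st['opening'])
for p in[(.42,-.284),(.438,-.145),(.5,-.19),(.492,-.276)]: print(proj(a,[*p,.052]))
E
```

```text
tip in hand (tcp was .526 .245 .137) (array([0.491, 0.118, 0.164]), np.float64(0.0011526790697220192))
[ 0.481 -0.192  0.207] [-179.877   -0.058   81.97 ] 0.29155252443607116
[221.813 241.313]
[216.041 135.437]
[272.298 164.793]
[274.498 228.956]
```

{"fn": "servo_tool", "kwargs": {"series": [[-1,[-1,0,0],0],[-1,[-1,0,0],0],[-1,[-1,0,0],0],[-1,[-0.8,0,0],0],[-1,[-0.6,0,0],0]]}}

```text
time: 10.02
tcp_pos: [0.4661, -0.3023, 0.2072]
tcp_rot: [-179.9, -0.0, 82.0]
force: [-1.0, 0.6, -1.7]
opening: 0.292
```

{"fn": "servo_tool", "kwargs": {"series": [[-1,[0,0,0],0],[-1,[0,0,0],0]]}}

```text
time: 10.18
tcp_pos: [0.4664, -0.3008, 0.2072]
tcp_rot: [-179.9, -0.1, 82.0]
force: [0.4, 0.1, -1.6]
opening: 0.296
```

```bash
python3 - <<'E'
from h import *
np.set_printoptions(precision=3,suppress=True)
a=shot('wrist','wrist8'); st=env.read_state();print(st['tcp_pos'],st['tcp_rot'],st['opening'])
b=load('wrist7a')
cv2.imwrite('pics/w8.png',np.vstack([np.hstack([cv2.resize(b['frame'],(400,300)),cv2.resize(a['frame'],(400,300))]),cv2.resize(a['frame'][60:210,156:356],(400,300),interpolation=2).repeat(1,0) if 0 else np.hstack([cv2.resize(b['frame'][90:240,156:356],(400,300),interpolation=2),cv2.resize(a['frame'][20:170,156:356],(400,300),interpolation=2)])]))
E
```

```text
[ 0.467 -0.3    0.207] [-179.953   -0.09    82.115] 0.29222994821912074
```

View pics/w8.png

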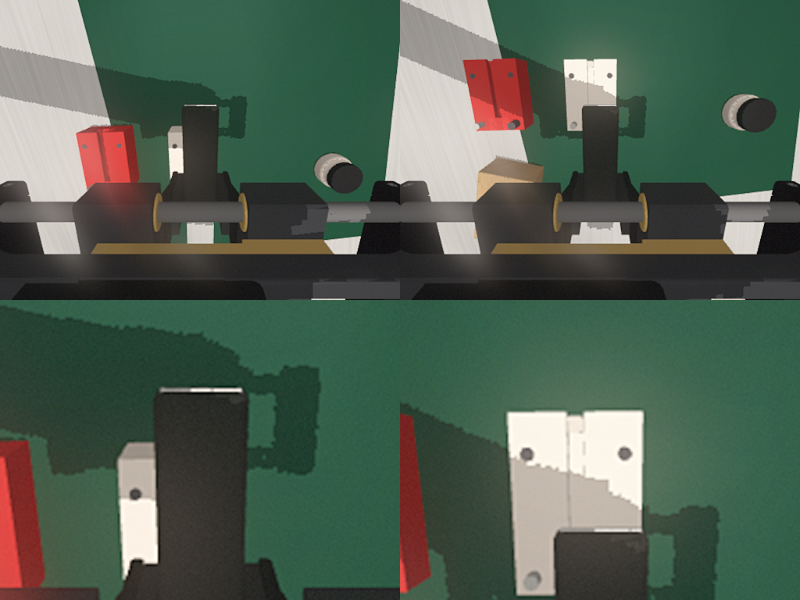

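w8 shows the white holder. Its mouth edge runs (209.5,75.5)–(277.5,75), the slot gap at the mouth is at (244,75.5), and the left screw hole is at (219,97) against (223.5,187) in the earlier view.

```bash
python3 - <<'E'
from h import *
np.set_printoptions(precision=4,suppress=True)
a,b=load('wrist8'),load('wrist7a')
print('screw',tri(a,(219,97),b,(223.5,187)))
for z in(.048,.052):
    L,R,m,m2,L2,sl,sr=[onz(a,p,z) for p in((209.5,75.5),(277.5,75),(244,75.5),(245.3,135),(214.5,167.5),(219,97),(268,96.5))]
    print(z,'width',np.linalg.norm(L-R),'mid',(L+R)/2,m)
    for n,v in(('LR perp',np.array([-(L-R)[1],(L-R)[0]])),('slot',(m2-m)[:2]),('left',(L2-L)[:2]),('screws',np.array([-(sl-sr)[1],(sl-sr)[0]]))): print(n,np.degrees(np.arctan2(v[1],v[0])),end=' ')
    print()
# spanner axis in hand: tail end corners in w8, at z = tcp+.031
t0=[onz(a,p,.237) for p in((156+153/2,20+232/2),(156+247/2,20+232/2))]
print('tail mid',sum(t0)/2,'w',np.linalg.norm(t0[0]-t0[1]))
st=env.read_state();print(st['tcp_pos'],st['tcp_rot'])
E
```

```text
screw (array([ 0.4354, -0.2094,  0.0525]), np.float64(0.0003672960004103715))
0.048 width 0.07761505612840594 mid [ 0.4666 -0.1899  0.048 ] [ 0.4671 -0.1902  0.048 ]
LR perp -97.6159261897861 slot -97.36268739104672 left -97.38401467662409 screws -97.44520986880676 
0.052 width 0.07672217395063424 mid [ 0.4667 -0.1902  0.052 ] [ 0.4672 -0.1906  0.052 ]
LR perp -97.61592618978608 slot -97.36268739104668 left -97.3840146766241 screws -97.44520986880674 
tail mid [ 0.4745 -0.2386  0.237 ] w 0.025981996407184228
[ 0.4669 -0.2999  0.2073] [-179.9529   -0.0904   82.115 ]
```

{"fn": "servo_tool", "kwargs": {"series": [[-1,[0.8,-0.05,0],-0.4],[-1,[1,-0.05,0],0],[-1,[1,-0.05,0],0],[-1,[1,-0.05,0],0],[-1,[1,-0.05,0],0]]}}

```text
time: 10.65
tcp_pos: [0.4764, -0.1785, 0.2078]
tcp_rot: [-180.0, -0.0, 82.6]
force: [0.2, 0.9, -2.4]
opening: 0.296
```

{"fn": "servo_tool", "kwargs": {"series": [[-1,[1,-0.05,0],0],[-1,[1,-0.05,0],0],[-1,[1,-0.05,0],0],[-1,[1,-0.05,0],0],[-1,[1,-0.05,0],0]]}}

```text
time: 11.07
tcp_pos: [0.4861, -0.0538, 0.2079]
tcp_rot: [180.0, -0.0, 82.6]
force: [1.3, -0.9, -1.5]
opening: 0.293
```

{"fn": "servo_tool", "kwargs": {"series": [[-1,[0.87,-0.06,0.3],0],[-1,[0,0,0.8],0],[-1,[0,0,0.9],0],[-1,[0,0,0.9],0],[-1,[0,0,0.9],0]]}}

```text
time: 11.48
tcp_pos: [0.4876, -0.033, 0.1121]
tcp_rot: [180.0, -0.0, 82.6]
force: [-0.3, 0.1, -1.8]
opening: 0.298
```

{"fn": "servo_tool", "kwargs": {"series": [[-1,[0,0,0.8],0],[-1,[0,0,0.8],0],[-1,[0,0,0.6],0],[-1,[0,0,0],0],[-1,[0,0,0],0]]}}

```text
time: 11.9
tcp_pos: [0.487, -0.0339, 0.0575]
tcp_rot: [-179.9, -0.0, 82.5]
force: [0.1, -0.5, -1.3]
opening: 0.295
```

```bash
cat > al.py <<'E'
from h import *
np.set_printoptions(precision=4,suppress=True)
st=env.read_state();t=st['tcp_pos'];yaw=st['tcp_rot'][2]
d=np.array([np.cos(np.radians(-97.45)),np.sin(np.radians(-97.45))]);n=np.array([-d[1],d[0]])
v=t[:2]-[.467,-.1904]
print(st['time'],t,st['tcp_rot'],'open',st['opening'],'F',st['force'],'along',v@d,'tip in',v@d+.137,'lateral(n)',v@n,n,'z',t[2])
E
python3 al.py
```

```text
11.9 [ 0.487  -0.0339  0.0575] [-179.8954   -0.0154   82.5491] open 0.2945035982347329 F [ 0.0965 -0.4709 -1.2623] along -0.15773292446310977 tip in -0.02073292446310976 lateral(n) -0.00043744694745998533 [ 0.9916 -0.1297] z 0.05745324827142055
```

{"fn": "servo_tool", "kwargs": {"series": [[-1,[0,0,0.6],0],[-1,[0,0,0.7],0],[-1,[0,0,0.6],0],[-1,[0,0,0],0],[-1,[0,0,0],0]]}}

```text
time: 12.32
tcp_pos: [0.4882, -0.035, 0.0112]
tcp_rot: [180.0, -0.0, 82.5]
force: [-0.5, 0.1, -0.8]
opening: 0.289
```

```bash
python3 - <<'E'
import al
from h import *
d=shot('side','side9');s=shot('scene','scene9')
t=al.t
tip=[t[0]-.1297*.137,t[1]-.9916*.137]
for n,c in(('side',d),('scene',s)):
  f=c['frame'].astype(int)
  p=proj(c,[*tip,.035]);print(n,'tip pred z.035',p,'z.045',proj(c,[*tip,.045]))
  m=((f.min(2)>110)&(f.max(2)-f.min(2)<40)).astype(np.uint8)
  k,lab,stt,cen=cv2.connectedComponentsWithStats(m)
  for i in range(1,k):
    q=np.argwhere(lab==i)[:,::-1]
    if 40<stt[i,4]<2000 and np.min(np.hypot(*(q-p).T))<12: print(stt[i],cv2.approxPolyDP(cv2.convexHull(q.astype(np.int32)),1.5,True)[:,0].tolist())
E
```

```text
12.3167 [ 0.4882 -0.035   0.0112] [179.9767  -0.0133  82.457 ] open 0.2893232539135591 F [-0.4934  0.1056 -0.8177] along -0.15684101377271129 tip in -0.019841013772711275 lateral(n) 0.0008690475880931669 [ 0.9916 -0.1297] z 0.011196676686559597
side tip pred z.035 [305.1238 178.3172] z.045 [305.3012 175.3532]
[303 157  38  34 716] [[337, 158], [340, 164], [338, 178], [320, 190], [303, 184], [307, 163], [318, 157]]
scene tip pred z.035 [198.5029 210.9503] z.045 [198.2059 208.9878]
[198 196  34  17 200] [[231, 199], [201, 212], [198, 208], [226, 196], [229, 196]]
[159 202  40  37 966] [[198, 227], [169, 238], [161, 223], [159, 212], [161, 209], [189, 202], [197, 216]]
```

The tip height reads about 36–38 mm, which fits the slot, so I insert in stages.

{"fn": "servo_tool", "kwargs": {"series": [[-1,[-0.3,0,0.03],0],[-1,[-0.4,0,0.03],0],[-1,[-0.4,0,0],0],[-1,[-0.4,0,0],0],[-1,[0,0,0],0]]}}

```text
time: 12.83
tcp_pos: [0.4824, -0.0765, 0.0091]
tcp_rot: [180.0, 0.1, 82.2]
force: [-0.5, -0.8, -2.2]
opening: 0.291
```

```bash
python3 al.py
```

```text
12.8333 [ 0.4824 -0.0765  0.0091] [179.9856   0.0839  82.1514] open 0.29146344267032337 F [-0.4744 -0.7518 -2.1932] along -0.11498548256789518 tip in 0.022014517432104835 lateral(n) 0.0005083692642047183 [ 0.9916 -0.1297] z 0.009060576116109054
```

Entered at 22 mm with almost no force. Continuing to about 81 mm.

{"fn": "servo_tool", "kwargs": {"series": [[-1,[-0.5,0,0],-0.2],[-1,[-0.5,0,0],0],[-1,[-0.5,0,0],0],[-1,[-0.5,0,0],0],[-1,[0,0,0],0]]}}

```text
time: 13.25
tcp_pos: [0.4759, -0.1255, 0.0089]
tcp_rot: [180.0, 0.1, 82.4]
force: [0.1, -1.6, -2.7]
opening: 0.291
```

{"fn": "servo_tool", "kwargs": {"series": [[-1,[-0.2,0,0],0],[-1,[-0.15,0,0],0],[-1,[0,0,0],0]]}}

```text
time: 13.5
tcp_pos: [0.4753, -0.1313, 0.0089]
tcp_rot: [180.0, 0.0, 82.6]
force: [-0.1, 0.6, -2.0]
opening: 0.293
```

```bash
python3 al.py
```

```text
13.5 [ 0.4753 -0.1313  0.0089] [179.9952   0.008   82.591 ] open 0.2926300483440842 F [-0.0928  0.581  -2.0171] along -0.05963732570704997 tip in 0.07736267429295005 lateral(n) 0.0005552812417270702 [ 0.9916 -0.1297] z 0.008883248911914304
```

{"fn": "servo_tool", "kwargs": {"series": [[-1,[-0.15,0,0],0],[-1,[-0.1,0,0],0],[-1,[0,0,0],0]]}}

```text
time: 13.75
tcp_pos: [0.4744, -0.1376, 0.0088]
tcp_rot: [-180.0, 0.0, 82.6]
force: [0.7, 0.2, -3.1]
opening: 0.292
```

{"fn": "servo_tool", "kwargs": {"series": [[-1,[-0.12,0,0],0],[-1,[0,0,0],0]]}}

```text
time: 13.92
tcp_pos: [0.4741, -0.1404, 0.0088]
tcp_rot: [180.0, -0.0, 82.6]
force: [-0.4, 0.0, -1.3]
opening: 0.292
```

```bash
python3 al.py
```

```text
13.9167 [ 0.4741 -0.1404  0.0088] [179.9957  -0.0089  82.5903] open 0.29157993296810214 F [-0.3606  0.0309 -1.3214] along -0.05052890131858498 tip in 0.08647109868141503 lateral(n) 0.0005511222059319715 [ 0.9916 -0.1297] z 0.00883866662058562
```

{"fn": "servo_tool", "kwargs": {"series": [[-1,[-0.1,0,0],0],[-1,[-0.08,0,0],0],[-1,[0,0,0],0]]}}

```text
time: 14.17
tcp_pos: [0.474, -0.1404, 0.0087]
tcp_rot: [-180.0, -0.3, 82.7]
force: [1.2, 8.8, -1.7]
opening: 0.291
```

```bash
python3 al.py
```

```text
14.1667 [ 0.474  -0.1404  0.0087] [-179.9616   -0.2985   82.7003] open 0.2912401094640133 F [ 1.2359  8.8113 -1.672 ] along -0.05047290313630597 tip in 0.08652709686369403 lateral(n) 0.0005026720471266727 [ 0.9916 -0.1297] z 0.008738061108487634
```

The stop was reached at 8.8 N with an 86.5 mm estimate, so it's home. Relieve the push, open and rise.

{"fn": "servo_tool", "kwargs": {"series": [[-1,[0.16,0,0],0],[-1,[0,0,0],0],[0.3,[0,0,0],0],[0.3,[0,0,0],0],[0.3,[0,0,0],0]]}}

```text
time: 14.58
tcp_pos: [0.4744, -0.1416, 0.0093]
tcp_rot: [179.9, 0.0, 82.6]
force: [0.7, 0.0, 0.0]
opening: 0.438
```

{"fn": "servo_tool", "kwargs": {"series": [[0.3,[0,0,0],0],[0.3,[0,0,0],0],[0.3,[0,0,0],0],[0.3,[0,0,0],0],[0.3,[0,0,0],0]]}}

```text
time: 15.0
tcp_pos: [0.4741, -0.1408, 0.0089]
tcp_rot: [180.0, 0.0, 82.6]
force: [1.1, 0.1, 0.3]
opening: 0.645
```

{"fn": "servo_tool", "kwargs": {"series": [[0.3,[0,0,-0.5],0],[0.3,[0,0,-0.9],0],[0.3,[0,0,-1],0],[0.3,[0,0,-1],0],[0.3,[0,0,-1],0]]}}

```text
time: 15.42
tcp_pos: [0.4738, -0.1407, 0.1199]
tcp_rot: [-180.0, 0.0, 82.6]
force: [-0.3, -0.5, -0.4]
opening: 0.654
```

{"fn": "servo_tool", "kwargs": {"series": [[0.3,[0,0,-1],0],[0.3,[0,0,-1],0],[0.3,[0,0,-0.6],0],[0.3,[0,0,0],0],[0.3,[0,0,0],0]]}}

```text
time: 15.83
tcp_pos: [0.4745, -0.1409, 0.1844]
tcp_rot: [179.9, 0.0, 82.6]
force: [-0.1, 0.2, -0.9]
opening: 0.652
```

```bash
python3 - <<'E'
from h import *
np.set_printoptions(precision=3,suppress=True)
c=shot('wrist','wrist10');d=shot('side','side10');st=env.read_state();print(st['tcp_pos'],st['tcp_rot'],st['opening'])
e=np.array([-.1297,-.9916]);m=np.array([.467,-.1904])
print('expect tail px if tip 85 in',proj(c,[*(m-e*.115),.040]),'mouth',proj(c,[*m,.05]))
f=c['frame']; g=f.max(2)
u=int(proj(c,[*(m-e*.115),.04])[0])
print(g[:, u][60:230:1].tolist())
E
```

```text
[ 0.473 -0.141  0.183] [-179.887   -0.007   82.605] 0.6498577326435926
expect tail px if tip 85 in [255.679 116.311] mouth [255.658 213.748]
[103, 103, 102, 103, 103, 100, 103, 102, 104, 102, 102, 102, 103, 103, 101, 100, 102, 100, 103, 100, 101, 98, 102, 102, 101, 101, 99, 100, 99, 101, 100, 100, 100, 101, 100, 100, 96, 99, 100, 100, 99, 101, 100, 100, 101, 99, 102, 98, 78, 65, 66, 66, 67, 63, 64, 77, 75, 36, 40, 40, 45, 42, 43, 42, 45, 39, 44, 44, 43, 43, 43, 39, 43, 39, 41, 42, 43, 38, 44, 40, 45, 43, 45, 42, 42, 37, 42, 42, 42, 45, 43, 43, 44, 40, 48, 43, 46, 45, 43, 46, 45, 46, 47, 47, 46, 51, 53, 49, 53, 52, 55, 53, 52, 55, 54, 57, 58, 58, 59, 61, 60, 59, 62, 60, 51, 127, 168, 178, 215, 229, 224, 224, 225, 224, 224, 224, 225, 225, 224, 224, 223, 223, 224, 224, 223, 224, 223, 222, 223, 224, 223, 222, 223, 222, 223, 222, 222, 222, 223, 223, 223, 223, 223, 223, 223, 222, 223, 223, 223, 222]
```

The tail shows at row 116, where home predicts 116.3, so the spanner stayed home after release. Now I move to the tote's far left corner, with the jaws along its bisector.

{"fn": "servo_tool", "kwargs": {"series": [[0.3,[0.95,0.24,0],0],[0.3,[0.95,0.24,0],0],[0.3,[0.95,0.24,0],0],[0.3,[0.95,0.24,0],0],[0.3,[0.95,0.24,0],0]]}}

```text
time: 16.35
tcp_pos: [0.5184, -0.0257, 0.1821]
tcp_rot: [-179.8, 0.0, 82.6]
force: [0.8, -1.1, 0.6]
opening: 0.651
```

{"fn": "servo_tool", "kwargs": {"series": [[0.3,[0.95,0.24,0],0],[0.3,[0.95,0.24,0],0],[0.3,[0.95,0.24,0],0],[0.3,[0.95,0.24,0],0],[0.3,[0.95,0.24,0],0]]}}

```text
time: 16.77
tcp_pos: [0.5634, 0.088, 0.1819]
tcp_rot: [-179.8, 0.1, 82.6]
force: [0.2, -0.4, 0.2]
opening: 0.648
```

{"fn": "servo_tool", "kwargs": {"series": [[0.3,[0.95,0.24,0],0],[0.3,[0.95,0.24,0],0],[0.3,[0.95,0.24,0],0],[0.3,[0.95,0.24,0],0],[0.3,[0.95,0.24,0],0]]}}

```text
time: 17.18
tcp_pos: [0.6085, 0.2017, 0.1816]
tcp_rot: [-179.8, 0.1, 82.6]
force: [0.8, 0.3, 0.0]
opening: 0.652
```

{"fn": "servo_tool", "kwargs": {"series": [[0.3,[0.95,0.24,0],0],[0.3,[0.95,0.24,0],0],[0.3,[0,0,0.3],-6.7],[0.3,[0,0,0.3],-6.7],[0.3,[0,0,0.3],-6.7]]}}

```text
time: 17.6
tcp_pos: [0.6261, 0.247, 0.1585]
tcp_rot: [-179.8, 0.0, 103.1]
force: [0.2, -0.6, -0.4]
opening: 0.646
```

{"fn": "servo_tool", "kwargs": {"series": [[0.3,[0,0,0.3],-6.7],[0.3,[0,0,0.3],-6.7],[0.3,[0,0,0.3],-6.7],[0.3,[0,0,0],0],[0.3,[0,0,0],0]]}}

```text
time: 18.02
tcp_pos: [0.6261, 0.2459, 0.1367]
tcp_rot: [-179.8, -0.1, 122.6]
force: [-0.3, 0.6, 0.1]
opening: 0.647
```

```bash
python3 - <<'E'
from h import *
np.set_printoptions(precision=3,suppress=True)
c=shot('wrist','wrist11');st=env.read_state();print(st['time'],st['tcp_pos'],st['tcp_rot'],st['opening'])
hsv=cv2.cvtColor(c['frame'],cv2.COLOR_BGR2HSV)
m=cv2.inRange(hsv,(105,140,60),(125,255,255))
k=max(cv2.findContours(m,0,1)[0],key=cv2.contourArea)
for p in cv2.approxPolyDP(cv2.convexHull(k),2,True)[:,0].astype(float): print(p,onz(c,p,.055),onz(c,p,0))
print('pred FL',proj(c,[.638,.255,.055]))
E
```

```text
18.0667 [0.627 0.246 0.138] [-179.895   -0.029  122.613] 0.6498372086284502
[91. 10.] [0.426 0.302 0.055] [ 0.394  0.299 -0.   ]
[142.  47.] [0.475 0.299 0.055] [0.452 0.296 0.   ]
[266. 173.] [0.626 0.263 0.055] [0.635 0.253 0.   ]
[271. 187.] [0.638 0.254 0.055] [0.649 0.242 0.   ]
[213. 242.] [0.62  0.17  0.055] [0.628 0.141 0.   ]
[163. 257.] [0.584 0.126 0.055] [0.584 0.088 0.   ]
[119. 233.] [0.532 0.126 0.055] [0.522 0.088 0.   ]
[  0. 137.] [0.395 0.157 0.055] [0.357 0.125 0.   ]
[  3. 129.] [0.395 0.166 0.055] [0.357 0.135 0.   ]
pred FL [271.457 186.066]
```

The tote corner is still at (0.638, 0.254), so I go down and grip.

{"fn": "servo_tool", "kwargs": {"series": [[0.3,[0.07,0.09,0.9],0],[0.3,[0,0,1],0],[0.3,[0,0,1],0],[0.3,[0,0,1],0],[0.3,[0,0,0.9],0]], "grip_force": 20}}

```text
time: 18.48
tcp_pos: [0.6281, 0.2491, 0.0178]
tcp_rot: [180.0, 0.0, 122.6]
force: [0.3, -0.3, -0.8]
opening: 0.649
```

{"fn": "servo_tool", "kwargs": {"series": [[0.3,[0,0,0],0],[-1,[0,0,0],0],[-1,[0,0,0],0],[-1,[0,0,0],0],[-1,[0,0,0],0]]}}

```text
time: 18.9
tcp_pos: [0.6295, 0.2499, 0.0211]
tcp_rot: [179.8, 0.0, 122.8]
force: [0.2, 0.2, -0.1]
opening: 0.433
```

{"fn": "servo_tool", "kwargs": {"series": [[-1,[0,0,0],0],[-1,[0,0,0],0],[-1,[0,0,0],0],[-1,[0,0,0],0],[-1,[0,0,0],0]]}}

```text
time: 19.32
tcp_pos: [0.6289, 0.2491, 0.0198]
tcp_rot: [179.9, 0.0, 122.8]
force: [0.5, -1.2, 5.0]
opening: 0.234
```

{"fn": "servo_tool", "kwargs": {"series": [[-1,[0,0,0],0],[-1,[0,0,0],0],[-1,[0,0,0],0]]}}

```text
time: 19.57
tcp_pos: [0.6289, 0.2492, 0.0197]
tcp_rot: [179.9, 0.0, 122.8]
force: [0.6, -1.3, 6.2]
opening: 0.239
```

The corner is gripped at an opening of 0.235. I'll raise it along an arc about the near right corner and check after 10°.

{"fn": "servo_tool", "kwargs": {"series": [[-1,[0.01,-0.05,-0.22],0],[-1,[0.01,-0.05,-0.22],0],[-1,[0.01,-0.05,-0.22],0],[-1,[0.01,-0.05,-0.22],0],[-1,[0,0,0],0]]}}

```text
time: 19.98
tcp_pos: [0.6235, 0.2477, 0.0421]
tcp_rot: [179.9, 0.0, 122.8]
force: [1.1, 0.3, -2.5]
opening: 0.232
```

{"fn": "servo_tool", "kwargs": {"series": [[-1,[0.01,-0.07,-0.21],0],[-1,[0.01,-0.07,-0.21],0],[-1,[0.01,-0.07,-0.21],0],[-1,[0.01,-0.07,-0.21],0],[-1,[0,0,0],0]]}}

```text
time: 20.4
tcp_pos: [0.6175, 0.2446, 0.0635]
tcp_rot: [179.9, 0.0, 122.8]
force: [0.2, 0.4, -2.9]
opening: 0.234
```

```bash
cat > tote.py <<'E'
from h import *
import sys
np.set_printoptions(precision=3,suppress=True)
tag=sys.argv[1]
st=env.read_state();print(st['time'],st['tcp_pos'],st['opening'],st['force'])
d,s=shot('side','sd'+tag),shot('scene','sc'+tag)
for n,c in(('side',d),('scene',s)):
    hsv=cv2.cvtColor(c['frame'],cv2.COLOR_BGR2HSV);m=cv2.inRange(hsv,(105,140,40),(125,255,255));m[:,:120]=0;m[:120]=0
    if n=='side': m[:,330:]=0
    k=max(cv2.findContours(m,0,1)[0],key=cv2.contourArea)
    print(n,cv2.approxPolyDP(cv2.convexHull(k),2.5,True)[:,0].tolist())
    b=((c['frame'].max(2)<45)&(cv2.fillPoly(np.zeros((384,512),np.uint8),[cv2.convexHull(k)],1)>0)).astype(np.uint8)
    kk,l,stt,cen=cv2.connectedComponentsWithStats(b)
    print('  dark',[(stt[i,4],cen[i].round().tolist()) for i in range(1,kk) if stt[i,4]>15])
E
python3 tote.py a
```

```text
20.4 [0.617 0.245 0.064] 0.233876411097542 [ 0.16   0.384 -2.873]
side [[214, 191], [267, 244], [258, 262], [212, 285], [163, 226], [162, 210]]
  dark [(np.int32(32), [172.0, 210.0]), (np.int32(48), [218.0, 226.0]), (np.int32(59), [215.0, 240.0]), (np.int32(50), [201.0, 246.0]), (np.int32(70), [227.0, 249.0]), (np.int32(36), [215.0, 261.0])]
scene [[299, 144], [327, 172], [327, 185], [288, 196], [269, 165], [267, 153]]
  dark [(np.int32(27), [305.0, 167.0]), (np.int32(19), [321.0, 169.0]), (np.int32(27), [294.0, 170.0])]
```

{"fn": "servo_tool", "kwargs": {"series": [[-1,[0.02,-0.09,-0.2],0],[-1,[0.02,-0.09,-0.2],0],[-1,[0.02,-0.09,-0.2],0],[-1,[0.02,-0.09,-0.2],0],[-1,[0,0,0],0]]}}

```text
time: 20.92
tcp_pos: [0.6085, 0.2414, 0.0835]
tcp_rot: [179.9, 0.0, 122.8]
force: [0.0, 0.1, -2.0]
opening: 0.23
```

{"fn": "servo_tool", "kwargs": {"series": [[-1,[0.02,-0.1,-0.2],0],[-1,[0.02,-0.1,-0.2],0],[-1,[0.02,-0.1,-0.2],0],[-1,[0.02,-0.1,-0.2],0],[-1,[0,0,0],0]]}}

```text
time: 21.33
tcp_pos: [0.5993, 0.2376, 0.104]
tcp_rot: [179.9, 0.0, 122.8]
force: [0.2, -0.0, 1.1]
opening: 0.037
```

{"fn": "servo_tool", "kwargs": {"series": [[-1,[0.02,-0.12,-0.19],0],[-1,[0.02,-0.12,-0.19],0],[-1,[0.02,-0.12,-0.19],0],[-1,[0.02,-0.12,-0.19],0],[-1,[0,0,0],0]]}}

```text
time: 21.75
tcp_pos: [0.5878, 0.2327, 0.1224]
tcp_rot: [179.9, 0.0, 122.8]
force: [1.2, 0.7, 0.4]
opening: 0.003
```

```bash
python3 tote.py b
```

```text
21.75 [0.588 0.233 0.122] 0.0033496153484438435 [1.23  0.698 0.399]
side [[224, 199], [271, 243], [269, 259], [215, 281], [179, 239], [173, 216]]
  dark [(np.int32(20), [219.0, 257.0])]
scene [[302, 147], [319, 185], [317, 198], [278, 205], [265, 167], [264, 153]]
  dark []
```

The tote slipped off at about 15° and dropped back. I rise and look again, opening the gripper meanwhile.

{"fn": "servo_tool", "kwargs": {"series": [[0.3,[0,0,-0.8],0],[0.3,[-0.6,-0.6,-0.8],0],[0.3,[-0.6,-0.6,-0.8],0],[0.3,[-0.6,-0.6,-0.8],0],[0.3,[-0.6,-0.6,0],0]]}}

```text
time: 22.27
tcp_pos: [0.5717, 0.1497, 0.2052]
tcp_rot: [179.6, 0.1, 122.8]
force: [0.6, 0.6, 0.5]
opening: 0.298
```

{"fn": "servo_tool", "kwargs": {"series": [[0.3,[0,0,0],0],[0.3,[0,0,0],0],[0.3,[0,0,0],0]]}}

```text
time: 22.52
tcp_pos: [0.5693, 0.1505, 0.2003]
tcp_rot: [-180.0, -0.1, 122.8]
force: [-0.5, 0.8, -0.4]
opening: 0.529
```

```bash
python3 - <<'E'
from h import *
np.set_printoptions(precision=3,suppress=True)
c=shot('wrist','wrist12');s=shot('scene','scene12');st=env.read_state();print(st['time'],st['tcp_pos'],st['tcp_rot'],st['opening'])
hsv=cv2.cvtColor(c['frame'],cv2.COLOR_BGR2HSV)
m=cv2.inRange(hsv,(105,140,40),(125,255,255))
k=max(cv2.findContours(m,0,1)[0],key=cv2.contourArea)
for p in cv2.approxPolyDP(cv2.convexHull(k),3,True)[:,0].astype(float): print(p,onz(c,p,.055)[:2])
cv2.imwrite('pics/w12.png',np.hstack([cv2.resize(c['frame'],(480,360)),cv2.resize(s['frame'][120:240,250:356],(320,360),interpolation=2)]))
E
```

```text
22.6167 [0.569 0.151 0.2  ] [-179.952   -0.064  122.917] 0.5982766745722634
[202.   0.] [0.425 0.272]
[229.   1.] [0.448 0.287]
[329. 159.] [0.633 0.211]
[231. 225.] [0.58  0.075]
[112.  77.] [0.378 0.155]
```

View pics/w12.png

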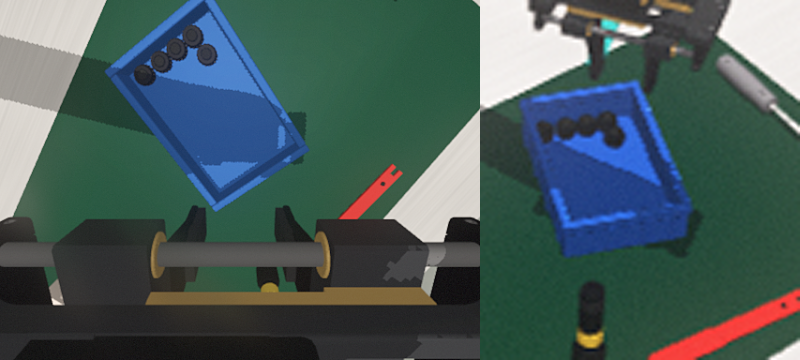

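Last view: all five caps are still in the tote and already against the near wall, four in a row from the near right corner plus one behind. The tote has turned to about -21.5°. I need a bit more diagonal tilt, so I'll re-grip the corner deeper and softer.

{"fn": "servo_tool", "kwargs": {"series": [[0.3,[0.17,0.75,0.5],0],[0.3,[0.17,0.75,0.6],0],[0.3,[0.17,0.75,0.6],0],[0.3,[0.17,0.75,0.6],0],[0.3,[0,0,0],4.7]]}}

```text
time: 23.03
tcp_pos: [0.6222, 0.2088, 0.1381]
tcp_rot: [-179.7, -0.2, 118.3]
force: [-1.6, 0.2, -0.5]
opening: 0.652
```

{"fn": "servo_tool", "kwargs": {"series": [[0.3,[0,0,0],4.7],[0.3,[0,0,0],0],[0.3,[0,0,0],0]]}}

```text
time: 23.28
tcp_pos: [0.6232, 0.2057, 0.1427]
tcp_rot: [-180.0, -0.0, 113.6]
force: [0.3, 0.2, -0.3]
opening: 0.652
```

```bash
cat > fl.py <<'E'
from h import *
np.set_printoptions(precision=4,suppress=True)
c=shot('wrist','wrist13');st=env.read_state();print(st['time'],st['tcp_pos'],st['tcp_rot'],st['opening'])
hsv=cv2.cvtColor(c['frame'],cv2.COLOR_BGR2HSV)
m=cv2.inRange(hsv,(105,140,40),(125,255,255))
k=max(cv2.findContours(m,0,1)[0],key=cv2.contourArea)
P=[onz(c,p,.053)[:2] for p in cv2.approxPolyDP(cv2.convexHull(k),1.5,True)[:,0].astype(float)]
for p in P: print(p)
E
python3 fl.py
```

```text
23.3333 [0.6233 0.2054 0.143 ] [-179.9789   -0.0136  113.5883] 0.6490729346713519
[0.4318 0.2922]
[0.4587 0.288 ]
[0.4777 0.2824]
[0.6054 0.2305]
[0.6252 0.2202]
[0.635  0.2108]
[0.6052 0.1353]
[0.5639 0.0893]
[0.5123 0.0985]
[0.3759 0.1547]
```

{"fn": "servo_tool", "kwargs": {"series": [[0.3,[0.06,0.06,1],0],[0.3,[0,0,1],0],[0.3,[0,0,1],0],[0.3,[0,0,1],0],[0.3,[0,0,0.9],0]], "grip_force": 15}}

```text
time: 23.75
tcp_pos: [0.624, 0.2066, 0.0197]
tcp_rot: [180.0, -0.0, 113.5]
force: [0.2, 0.2, 0.5]
opening: 0.649
```

{"fn": "servo_tool", "kwargs": {"series": [[0.3,[0,0,0.3],0],[0.3,[0,0,0],0],[-1,[0,0,0],0],[-1,[0,0,0],0],[-1,[0,0,0],0]]}}

```text
time: 24.17
tcp_pos: [0.6258, 0.2072, 0.0155]
tcp_rot: [179.8, 0.0, 113.4]
force: [1.2, 0.2, -0.1]
opening: 0.507
```

{"fn": "servo_tool", "kwargs": {"series": [[-1,[0,0,0],0],[-1,[0,0,0],0],[-1,[0,0,0],0],[-1,[0,0,0],0],[-1,[0,0,0],0]]}}

```text
time: 24.58
tcp_pos: [0.6249, 0.2063, 0.014]
tcp_rot: [179.9, 0.0, 113.4]
force: [-0.1, -0.5, 1.9]
opening: 0.247
```

{"fn": "servo_tool", "kwargs": {"series": [[-1,[0,0,0],0],[-1,[0,0,0],0],[-1,[0,0,0],0]]}}

```text
time: 24.83
tcp_pos: [0.6249, 0.2063, 0.0139]
tcp_rot: [180.0, 0.0, 113.4]
force: [1.1, -1.8, 4.2]
opening: 0.248
```

{"fn": "servo_tool", "kwargs": {"series": [[-1,[0.01,-0.05,-0.22],0],[-1,[0.01,-0.05,-0.22],0],[-1,[0.01,-0.05,-0.22],0],[-1,[0.01,-0.05,-0.22],0],[-1,[0,0,0],0]]}}

```text
time: 25.25
tcp_pos: [0.6195, 0.206, 0.0366]
tcp_rot: [179.9, -0.0, 113.4]
force: [-0.3, -0.1, -1.6]
opening: 0.242
```

{"fn": "servo_tool", "kwargs": {"series": [[-1,[0.01,-0.07,-0.21],0],[-1,[0.01,-0.07,-0.21],0],[-1,[0.01,-0.07,-0.21],0],[-1,[0.01,-0.07,-0.21],0],[-1,[0,0,0],0]]}}

```text
time: 25.67
tcp_pos: [0.613, 0.2039, 0.0579]
tcp_rot: [179.9, 0.0, 113.4]
force: [0.5, 1.0, -1.4]
opening: 0.247
```

{"fn": "servo_tool", "kwargs": {"series": [[-1,[0.02,-0.09,-0.2],0],[-1,[0.02,-0.09,-0.2],0],[-1,[0,0,0],0]]}}

```text
time: 25.92
tcp_pos: [0.6081, 0.203, 0.0676]
tcp_rot: [179.9, 0.0, 113.4]
force: [-0.0, -0.0, -1.7]
opening: 0.255
```

```bash
cat > fit.py <<'E'
# caps & tote corners: detect in scene/side, print corner triangulations by hull extremes
from h import *
import sys
np.set_printoptions(precision=3,suppress=True)
tag=sys.argv[1]
st=env.read_state();print(st['time'],st['tcp_pos'],st['opening'],st['force'])
d,s=shot('side','sd'+tag),shot('scene','sc'+tag)
for n,c in(('side',d),('scene',s)):
    hsv=cv2.cvtColor(c['frame'],cv2.COLOR_BGR2HSV);m=cv2.inRange(hsv,(105,140,40),(125,255,255));m[:,:120]=0;m[:120]=0
    if n=='side': m[:,330:]=0
    k=max(cv2.findContours(m,0,1)[0],key=cv2.contourArea)
    print(n,cv2.approxPolyDP(cv2.convexHull(k),2,True)[:,0].tolist())
    hull=cv2.fillPoly(np.zeros((384,512),np.uint8),[cv2.convexHull(k)],1)
    b=((c['frame'].max(2)<60)&(hull>0)).astype(np.uint8)
    kk,l,stt,cen=cv2.connectedComponentsWithStats(b)
    print('  dark',[(int(stt[i,4]),stt[i,:4].tolist(),cen[i].round().tolist()) for i in range(1,kk) if stt[i,4]>15])
E
python3 fit.py c
```

```text
25.9167 [0.608 0.203 0.068] 0.2549168333368173 [-0.031 -0.019 -1.703]
side [[232, 184], [273, 245], [269, 259], [263, 263], [213, 280], [181, 222], [177, 199]]
  dark [(58, [184, 195, 6, 14], [186.0, 201.0]), (19, [190, 240, 8, 15], [194.0, 247.0]), (86, [216, 252, 11, 11], [221.0, 257.0]), (17, [199, 257, 8, 14], [203.0, 263.0])]
scene [[264, 151], [285, 148], [314, 169], [316, 187], [274, 192], [265, 165]]
  dark [(119, [276, 150, 21, 16], [288.0, 159.0]), (17, [270, 159, 4, 6], [271.0, 161.0]), (55, [300, 159, 13, 15], [307.0, 167.0])]
```

{"fn": "servo_tool", "kwargs": {"series": [[-1,[0.02,-0.09,-0.2],0],[-1,[0.02,-0.09,-0.2],0],[-1,[0,0,0],0]]}}

```text
time: 26.27
tcp_pos: [0.6035, 0.2022, 0.0775]
tcp_rot: [179.9, 0.0, 113.4]
force: [-0.4, -0.5, -2.7]
opening: 0.256
```

{"fn": "servo_tool", "kwargs": {"series": [[-1,[0.02,-0.1,-0.2],0],[-1,[0,0,0],0]]}}

```text
time: 26.43
tcp_pos: [0.601, 0.2015, 0.0823]
tcp_rot: [180.0, 0.0, 113.4]
force: [-0.7, 0.6, -2.5]
opening: 0.248
```

```bash
python3 fit.py d
```

```text
26.4333 [0.601 0.201 0.082] 0.24750738284941529 [-0.708  0.644 -2.49 ]
side [[234, 180], [275, 249], [264, 262], [214, 279], [182, 216], [179, 195]]
  dark [(62, [185, 191, 7, 13], [188.0, 196.0]), (17, [189, 232, 7, 13], [192.0, 238.0]), (94, [217, 251, 12, 11], [222.0, 256.0])]
scene [[263, 151], [284, 148], [313, 166], [314, 184], [273, 189], [268, 179]]
  dark [(103, [275, 157, 21, 8], [286.0, 160.0]), (31, [306, 161, 6, 9], [308.0, 166.0])]
```

{"fn": "servo_tool", "kwargs": {"series": [[-1,[0.02,-0.1,-0.2],0],[-1,[0,0,0],0]]}}

```text
time: 26.7
tcp_pos: [0.5984, 0.2009, 0.0871]
tcp_rot: [180.0, 0.0, 113.4]
force: [0.0, 1.0, -2.6]
opening: 0.252
```

{"fn": "servo_tool", "kwargs": {"series": [[-1,[0.02,-0.1,-0.2],0],[-1,[0,0,0],0]]}}

```text
time: 26.87
tcp_pos: [0.5959, 0.2004, 0.0923]
tcp_rot: [180.0, 0.0, 113.4]
force: [-0.6, 0.8, -2.7]
opening: 0.251
```

```bash
python3 fit.py e; python3 - <<'E'
from h import *
c=shot('wrist','wrist14');f=c['frame']
hsv=cv2.cvtColor(f,cv2.COLOR_BGR2HSV);m=cv2.inRange(hsv,(105,140,40),(125,255,255));m[250:]=0
k=max(cv2.findContours(m,0,1)[0],key=cv2.contourArea);print('wrist',cv2.approxPolyDP(cv2.convexHull(k),2,True)[:,0].tolist())
b=((f.max(2)<70)&(cv2.fillPoly(np.zeros((384,512),np.uint8),[cv2.convexHull(k)],1)>0)).astype(np.uint8)
kk,l,st,cen=cv2.connectedComponentsWithStats(b)
print([(st[i].tolist(),cen[i].round().tolist()) for i in range(1,kk) if st[i,4]>30])
# coarse text map of the left part of the tote
print('\n'.join(''.join('#' if b[y,x] else ('.' if m[y,x] else ' ') for x in range(0,300,4)) for y in range(0,240,6)))
E
```

```text
26.8667 [0.596 0.2   0.092] 0.25120908083718174 [-0.584  0.828 -2.719]
side [[237, 178], [276, 248], [265, 261], [213, 277], [183, 213], [180, 192]]
  dark [(60, [187, 188, 7, 13], [190.0, 193.0]), (97, [218, 249, 12, 12], [223.0, 255.0]), (21, [199, 250, 9, 17], [203.0, 257.0])]
scene [[263, 151], [284, 148], [295, 152], [313, 165], [314, 181], [271, 186], [263, 163]]
  dark [(98, [274, 157, 22, 8], [286.0, 160.0]), (16, [269, 159, 4, 6], [270.0, 161.0]), (28, [305, 159, 6, 8], [307.0, 163.0])]
wrist [[1, 99], [90, 0], [97, 0], [153, 55], [262, 203], [273, 224], [273, 249], [36, 249], [21, 231], [0, 193]]
[]
                       ..                                                  
                     .   .                                                 
                    ..    .                                                
                   ....    ..                                              
                  ......    ...                                            
                .........    ....                                          
               ........... 
[... 1850 characters left out ...]
........              
..............................................................             
...............................................................            
 ...............................................................           
  ................................................................         
   ...............................................................         
    ..................         ....................................        
     ..................             ....................   .........       
     ...................            ....................    .........      
         ................                            ...    .........
```

{"fn": "servo_tool", "kwargs": {"series": [[-1,[0.02,-0.11,-0.2],0],[-1,[0.02,-0.11,-0.2],0],[-1,[0,0,0],0]]}}

```text
time: 27.27
tcp_pos: [0.5905, 0.1992, 0.1026]
tcp_rot: [179.9, 0.0, 113.4]
force: [0.4, -0.1, -2.3]
opening: 0.25
```

{"fn": "servo_tool", "kwargs": {"series": [[-1,[0.02,-0.12,-0.19],0],[-1,[0.02,-0.12,-0.19],0],[-1,[0,0,0],0]]}}

```text
time: 27.52
tcp_pos: [0.5846, 0.1977, 0.1122]
tcp_rot: [179.9, 0.0, 113.4]
force: [-0.4, 0.5, -2.4]
opening: 0.251
```

```bash
python3 fit.py f; cat > asc.py <<'E'
from h import *
import sys
c=shot('wrist','wr'+sys.argv[1]);f=c['frame'].astype(int)
hsv=cv2.cvtColor(c['frame'],cv2.COLOR_BGR2HSV)
x0,x1,y0,y1=[int(v) for v in sys.argv[2:6]]
for y in range(y0,y1,5): print(y,''.join('#' if hsv[y,x,1]<110 and f[y,x].max()<130 else ('.' if 100<hsv[y,x,0]<128 and hsv[y,x,1]>140 else ('g' if 40<hsv[y,x,0]<95 else '~')) for x in range(x0,x1,3)))
E
python3 asc.py f 0 280 0 240
```

```text
27.5167 [0.585 0.198 0.112] 0.2514946946950678 [-0.408  0.545 -2.364]
side [[241, 174], [277, 249], [265, 260], [213, 275], [183, 198], [184, 185]]
  dark [(59, [191, 182, 6, 12], [194.0, 187.0]), (117, [218, 247, 14, 14], [224.0, 253.0]), (21, [256, 247, 9, 4], [259.0, 248.0]), (19, [245, 250, 8, 4], [248.0, 252.0]), (22, [233, 253, 11, 5], [238.0, 255.0])]
scene [[310, 159], [311, 176], [269, 182], [262, 151], [292, 146]]
  dark [(28, [303, 153, 5, 8], [305.0, 157.0]), (91, [274, 157, 22, 7], [285.0, 160.0])]
0 ~~~~~~~ggggggggggggggggggggggggggggggggggggggggggggggggggggggggggggggggggggggggggggggggggggggg
5 ~~~~~~~ggggggggggggggggggggggggggggg..~ggggggggggggggggggggggggggggggggggggggggggggggggggggggg
10 ~~~~~~~ggggggggggggggggggggggggggg....~.~ggggggggggggggggggggggggggggggggggggggggggggggggggggg
15 ~~~~~~~gggggggggggggggggggggggggg...~.....gggggggggggggggggggggggggggggggggggggggggggggggggggg
20 ~~~~~~ggggggggggggggggggggggggg...~~.......ggggggggggggggggggggggggggggggggggggggggggggggggggg
25 ~~~~~~gggggggggggggggggggggggg...~...........ggggggggggggggggggggggggggggggggggggggggggggggg
[... 3446 characters left out ...]
g#ggggg
205 ggggggggggg......................~~.....................................................gggggg
210 gggggggggggg..............................................................................gggg
215 gggggggggggg..............................................................................gggg
220 ggggggggggggg......................~.......................................##..............~gg
225 gggggggggggggg.............................................................####~............##
230 gggggggggggggg~...........................................~...............######............##
235 g###~~######ggg...........................~~~~~~~~~~~~~~~~~~~#########....######............##
```

```bash
cat > tilt.py <<'E'
from h import *
np.set_printoptions(precision=3,suppress=True)
def solve(c,nr,fr,w,caps=(),zn=.051):
    NR=onz(c,nr,zn);o,d=ray(c,fr);b=d@(o-NR);q=b*b-((o-NR)@(o-NR)-.22**2)
    out=[]
    for s in(-1,1):
        FR=o+d*(-b+s*np.sqrt(max(q,0)))
        if not -.01<FR[2]<.2: continue
        x=(FR-NR)/np.linalg.norm(FR-NR)
        print('NR',NR,'FR',FR,'pitch',np.degrees(np.arcsin(x[2])),'heading',np.degrees(np.arctan2(x[1],x[0])))
        out.append((NR,x))
    return out
E
python3 - <<'E'
from tilt import *
d,s,w=load('sdf'),load('scf'),load('wrf')
r=solve(d,(277,249),(241,174),w)
# roll from FL: grip-side rim corner seen in scene (310,159) and side (184,185)
print('FL tri',tri(s,(310,159),d,(184,185)),'scene NR?',onz(s,(262,151),.05))
for NR,x in r:
    FL,_=tri(s,(310,159),d,(184,185))
    y=FL-(NR+.22*x); y-=x*(x@y);print('len y',np.linalg.norm(y)); y/=np.linalg.norm(y); z=np.cross(x,y)
    print('roll slope',np.degrees(np.arcsin(y[2])),'tilt',np.degrees(np.arccos(z[2])))
    T=np.eye(3);Rm=np.c_[x,y,z]; O=NR+Rm@[.11,.075,-.055]   # tote origin
    print('underside corner z',(O+Rm@[-.11,-.075,0]))
    for p in((-.11,-.075,.055),(-.11,.075,.055),(.11,.075,.055),(-.103,-.068,.004),(-.103,.068,.004)): print(p,'wrist',proj(w,O+Rm@p),'side',proj(d,O+Rm@p),'scene',proj(s,O+Rm@p))
    for p in((68,142),(85,122),(107,102),(126,80),(145,103)):
        o,dd=ray(w,p);n=z;t=((O+.016*z-o)@n)/(dd@n);q=Rm.T@(o+dd*t-O);print('cap',p,q,'dist',np.hypot(q[0]+.103,q[1]+.068))
E
```

```text
NR [0.351 0.173 0.051] FR [0.523 0.072 0.144] pitch 24.963883010202323 heading -30.34373388004771
FL tri (array([0.586, 0.204, 0.156]), np.float64(0.006757484471172189)) scene NR? [0.365 0.163 0.05 ]
len y 0.1466267727834585
roll slope 5.652668596036011 tilt 25.682779297962096
underside corner z [0.374 0.166 0.001]
(-0.11, -0.075, 0.055) wrist [ -8.629 115.037] side [277. 249.] scene [262.099 147.667]
(-0.11, 0.075, 0.055) wrist [101.841 -21.652] side [215.118 264.569] scene [301.926 141.075]
(0.11, 0.075, 0.055) wrist [273.504 248.345] side [183.266 182.979] scene [312.369 159.533]
(-0.103, -0.068, 0.004) wrist [ 58.958 128.221] side [266.505 258.051] scene [266.045 160.807]
(-0.103, 0.068, 0.004) wrist [149.706  30.554] side [212.376 272.077] scene [301.892 154.883]
cap (68, 142) [-0.073 -0.054  0.016] dist 0.0333872494874268
cap (85, 122) [-0.074 -0.027  0.016] dist 0.05000746075930983
cap (107, 102) [-0.072  0.003  0.016] dist 0.07756421634291491
cap (126, 80) [-0.074  0.03   0.016] dist 0.10224644945253894
cap (145, 103) [-0.045  0.034  0.016] dist 0.11755441711403086
```

The wrist view gives pitch 25°, roll about 6°. The caps sit as four in a row along the near wall (the 4th at ~0.10 m) with a fifth behind at ~0.11 m. A row of four always ends about 92 mm out, so two caps have to go into a second row. I'll set the tote down, nudge those two with shut fingers and tilt again.

{"fn": "servo_tool", "kwargs": {"series": [[-1,[-0.04,0.24,0.38],0],[-1,[-0.04,0.22,0.4],0],[-1,[-0.03,0.2,0.4],0],[-1,[-0.03,0.19,0.4],0],[-1,[-0.04,0.18,0.4],0]]}}

```text
time: 28.08
tcp_pos: [0.61, 0.2035, 0.0593]
tcp_rot: [-179.9, -0.0, 113.4]
force: [-0.4, -0.9, -0.2]
opening: 0.243
```

{"fn": "servo_tool", "kwargs": {"series": [[-1,[-0.04,0.18,0.4],0],[-1,[-0.02,0.14,0.42],0],[-1,[-0.02,0.14,0.42],0],[-1,[-0.02,0.1,0.44],0],[-1,[-0.02,0.1,0.42],0]]}}

```text
time: 28.5
tcp_pos: [0.6264, 0.2078, 0.0087]
tcp_rot: [-180.0, -0.0, 113.4]
force: [-5.1, -1.0, 13.4]
opening: 0.247
```

{"fn": "servo_tool", "kwargs": {"series": [[0.3,[0,0,0],0],[0.3,[0,0,0],0],[0.3,[0,0,0],0],[0.3,[0,0,0],0],[0.3,[0,0,0],0]]}}

```text
time: 28.92
tcp_pos: [0.6266, 0.2076, 0.0092]
tcp_rot: [180.0, 0.0, 113.4]
force: [-0.3, 1.3, 0.7]
opening: 0.537
```

{"fn": "servo_tool", "kwargs": {"series": [[0.3,[0,0,-1],0],[0.3,[0,0,-1],0],[0.3,[0,0,-1],0],[0.3,[0,0,-1],0],[-1,[-0.4,-0.6,-1],0]]}}

```text
time: 29.33
tcp_pos: [0.6169, 0.196, 0.1354]
tcp_rot: [179.8, -0.1, 113.6]
force: [0.2, 0.5, 0.7]
opening: 0.62
```

{"fn": "servo_tool", "kwargs": {"series": [[-1,[-0.4,-0.6,-1],0],[-1,[-0.4,-0.6,-0.4],0],[-1,[-0.4,-0.6,0],0],[-1,[0,0,0],0],[-1,[0,0,0],0]]}}

```text
time: 29.75
tcp_pos: [0.5874, 0.1462, 0.1695]
tcp_rot: [179.9, 0.0, 113.3]
force: [0.7, 1.2, 0.2]
opening: 0.279
```

```bash
python3 - <<'E'
from h import *
st=env.read_state();print(st['time'],st['tcp_pos'],st['tcp_rot'][2],st['opening'])
E
python3 asc.py g 60 360 0 240; python3 - <<'E'
from h import *
np.set_printoptions(precision=4,suppress=True)
c=load('wrg');hsv=cv2.cvtColor(c['frame'],cv2.COLOR_BGR2HSV)
m=cv2.inRange(hsv,(105,140,40),(125,255,255));k=max(cv2.findContours(m,0,1)[0],key=cv2.contourArea)
for p in cv2.approxPolyDP(cv2.convexHull(k),2,True)[:,0].astype(float): print(p,onz(c,p,.053)[:2])
E
```

```text
29.75 [0.58735569 0.14620188 0.16945084] 113.29837604588553 0.27921486479525864
0 ~gggggggggggggggggggggggg............................ggggggggggggggggggggggggggggggggggggggggggggggg
5 ~gggggggggggggggggggggg.............~##...............gggggggggggggggggggggggggggggggggggggggggggggg
10 ~ggggggggggggggggggggg.............######~..............gggggggggggggggggggggggg#ggggggggggggggggggg
15 ~ggggggggggggggggggg..............########...............ggggggggggggggggggggggggggggggggggggggggggg
20 ggggggggggggggggggg...............#########...............ggggggggggggggg#g#g#gggggggggggggggggggggg
25 ggggggggggggggggg............~###########~#~#..............gggggggggggg#gggg#ggggggggggggggggggggggg
30 ggggggggggggggg.............###################..............ggggggggggggggggggggggggggggggggggggggg
35 gggggggggggggg..............#########...########..............ggggg#ggggggggggg##g#ggggggggggggggggg
40 gggggggggggg............~###~########...~######~...............ggggggggg#ggggggggg#ggg##gggggggggggg
45 gggggggggg~............###########~#.....#######................gggggggggggggg#gggg
[... 3435 characters left out ...]
ggggggggggggggggggggggggggggggggggg##
215 gggggggggggggggggggggggggggggggggggggggggggggggggg.......ggggggggggggggggggggggggggggggggggggggg####
220 ggggggggggggggggggggggggggggggggggggggggggggggggggg~...#ggggggggggggggggggg##ggggggggggggggggggg#g##
225 gggggggggggggggggggggggggggggggggggggggggggggggggggggg#####ggggggggggggg######ggggggggggggggggggg###
230 ggggggggggggggggggggggggggggggggggggggggggggggggggggg######ggggggggggggg######gggggggggggggggggggg##
235 ggggggggggggggggggggg############################gggg######ggggggggggggg#######ggg##################
[135.   0.] [0.4156 0.2594]
[217.   0.] [0.4858 0.2896]
[322. 142.] [0.6362 0.2106]
[218. 223.] [0.5679 0.0789]
[72. 66.] [0.3743 0.1796]
```

```bash
cat > caps.py <<'E'
from h import *
np.set_printoptions(precision=4,suppress=True)
def frame(NR,FR,FL):
    NR,FR,FL=map(np.array,(NR,FR,FL));a=FR-NR;b=FL-FR;th=np.arctan2(a[1],a[0])*.5+.5*(np.arctan2(b[1],b[0])-np.pi/2)
    R=np.array([[np.cos(th),-np.sin(th)],[np.sin(th),np.cos(th)]]);O=(NR+FL)/2;return R,O,np.degrees(th)
def caps(c,px,R,O):
    for p in px:
        w=onz(c,p,.02)[:2];q=R.T@(w-O);print(p,'world',w,'tote',q,'dist',np.hypot(q[0]+.103,q[1]+.068))
E
python3 - <<'E'
from caps import *
R,O,th=frame((.3743,.1796),(.5679,.0789),(.6362,.2106));print(O,th)
caps(load('wrg'),[(121.5,71),(138,52),(156,34),(174,16),(192,38)],R,O)
E
```

```text
[0.5052 0.1951] -27.446169482390054
(121.5, 71) world [0.406  0.1917] tote [-0.0865 -0.0488] dist 0.025328689109698557
(138, 52) world [0.4173 0.2174] tote [-0.0883 -0.0208] dist 0.049455138547510095
(156, 34) world [0.4299 0.2419] tote [-0.0884  0.0068] dist 0.07622340369536415
(174, 16) world [0.4422 0.2656] tote [-0.0885  0.0335] dist 0.10253347527184759
(192, 38) world [0.4665 0.2534] tote [-0.0613  0.0339] dist 0.11010628874566493
```

The next check also shows whether the fingertips can touch the caps. I go above the fifth cap with the fingers shut and aligned to the tote.

{"fn": "servo_tool", "kwargs": {"series": [[-1,[0.97,-0.46,0],0],[-1,[0.97,-0.46,0],0],[-1,[0.97,-0.46,0],0],[-1,[0.97,-0.46,0],0],[-1,[0.97,-0.46,0],0]], "grip_force": 30}}

```text
time: 30.22
tcp_pos: [0.485, 0.2377, 0.1682]
tcp_rot: [-180.0, -0.0, 113.5]
force: [-0.2, -0.0, -1.1]
opening: 0.009
```

{"fn": "servo_tool", "kwargs": {"series": [[-1,[0.98,-0.45,0],0],[-1,[0,0,0.6],-6.55],[-1,[0,0,0.7],-6.55],[-1,[0,0,0.7],-6.55],[-1,[0,0,0.7],-6.55]]}}

```text
time: 30.63
tcp_pos: [0.4657, 0.2552, 0.1002]
tcp_rot: [180.0, -0.0, 140.1]
force: [0.3, -0.2, 0.4]
opening: 0.007
```

{"fn": "servo_tool", "kwargs": {"series": [[-1,[0,0,0.7],-6.55],[-1,[0,0,0.7],-6.55],[-1,[0,0,0.4],0],[-1,[0,0,0],0]]}}

```text
time: 30.97
tcp_pos: [0.4642, 0.2535, 0.0536]
tcp_rot: [-179.8, -0.2, 152.6]
force: [-0.7, 1.2, 0.0]
opening: 0.007
```

```bash
cat > pos.py <<'E'
from caps import *
R,O,th=frame((.3743,.1796),(.5679,.0789),(.6362,.2106))
st=env.read_state();t=st['tcp_pos'];print(st['time'],t,st['tcp_rot'],st['opening'],st['force'],'tote xy',R.T@(t[:2]-O))
E
python3 pos.py
```

```text
30.9667 [0.4642 0.2535 0.0536] [-179.8001   -0.2163  152.5956] 0.00651577019093274 [-0.7437  1.1816  0.0398] tote xy [-0.0634  0.0329]
```

{"fn": "servo_tool", "kwargs": {"series": [[-1,[0,0,0.8],0],[-1,[0,0,0.3],0],[-1,[0,0,0],0]]}}

```text
time: 31.22
tcp_pos: [0.465, 0.2532, 0.0276]
tcp_rot: [-179.9, -0.1, 152.6]
force: [-1.3, 0.1, -0.1]
opening: 0.007
```

{"fn": "servo_tool", "kwargs": {"series": [[-1,[0,0,0.2],0],[-1,[0,0,0],0]]}}

```text
time: 31.38
tcp_pos: [0.4664, 0.2536, 0.024]
tcp_rot: [180.0, 0.0, 152.7]
force: [-0.8, 0.3, 0.5]
opening: 0.006
```

```bash
python3 pos.py
```

```text
31.3833 [0.4664 0.2536 0.024 ] [179.9867   0.0098 152.6672] 0.0064989654785158595 [-0.8059  0.2892  0.5047] tote xy [-0.0615  0.034 ]
```

{"fn": "servo_tool", "kwargs": {"series": [[-1,[0,0,0.16],0],[-1,[0,0,0],0]]}}

```text
time: 31.55
tcp_pos: [0.4664, 0.2534, 0.0199]
tcp_rot: [180.0, 0.0, 152.7]
force: [-0.7, 0.5, -0.4]
opening: 0.005
```

{"fn": "servo_tool", "kwargs": {"series": [[-1,[0,0,0.1],0],[-1,[0,0,0],0]]}}

```text
time: 31.72
tcp_pos: [0.4662, 0.2533, 0.0173]
tcp_rot: [-180.0, 0.0, 152.7]
force: [-0.4, 0.1, 0.1]
opening: 0.006
```

{"fn": "servo_tool", "kwargs": {"series": [[-1,[0,0,0.16],0],[-1,[0,0,0.1],0],[-1,[0,0,0],0]]}}

```text
time: 31.97
tcp_pos: [0.4658, 0.2531, 0.0102]
tcp_rot: [-180.0, -0.0, 152.7]
force: [-0.4, -0.2, 0.3]
opening: 0.004
```

{"fn": "servo_tool", "kwargs": {"series": [[-1,[0,0,0.12],0],[-1,[0,0,0],0]]}}

```text
time: 32.13
tcp_pos: [0.4659, 0.2532, 0.0073]
tcp_rot: [-180.0, -0.0, 152.7]
force: [-0.2, -0.2, -0.2]
opening: 0.006
```

{"fn": "servo_tool", "kwargs": {"series": [[-1,[0,0,0.12],0],[-1,[0,0,0],0]]}}

```text
time: 32.3
tcp_pos: [0.466, 0.2532, 0.0044]
tcp_rot: [-180.0, -0.0, 152.7]
force: [-0.7, -0.5, 0.3]
opening: 0.004
```

```bash
python3 asc.py h 120 400 60 260
```

```text
60 ###############ggggggggggggggggggggggggggggggggggggggggggggggggggggggggggggggggggggggggggggggg
65 ###########g######gggggggggggggggggggggggggggggggggggggggggggggggggggggggggggggggggggggggggggg
70 ##############g##gg#gggggggggggggggggggggggggggggggggggggggggggggggggggggggggggggggggggggggggg
75 #########ggg####gggggggggggggggggggggggggggggggggggggggggggggggggggggggggggggggggggggggggggggg
80 ##########g##g#g#g#ggggggggggggggggggggggggggggggggggggggggggggggggggggggggggggggggggggggggggg
85 g####g#ggg##gg#ggggggggg#ggggggggggggggggggggggggggggggggggggggggggggggggggggggggggggggggggggg
90 g###gg#g#gg#gggg#ggggggggggggggggggggggggggggggggggggggggggggggggggggggggggggggggggggggggggggg
95 gggggggg#ggggggggggggggggggggggggggggggggggggggggggggggggggggggggggggggggggggggggggggggggggggg
100 ggggggggggggggggggggggggggggggggggggg#gggggggggggggggggggggggggggggggggggggggggggggggggggggggg
105 gggggggg#gggggg#ggggg#gggggggggggggggg#ggggggggggggggggggggggggggggggggggggggggggggggggggggggg
110 gggggggg##ggg#gggggggggggggggggggggggggggggggggggggggggggggggggggggggggggggggggggggggggggggggg
115 gggggggg#gggggg
[... 2151 characters left out ...]
ggggggg
225 .......................................############~....................gggggggggggggggggggggg
230 .......................................############.....................gggggggggggggggggggggg
235 .............~~~###############################################################ggggggggggggggg
240 ............~~~~~###############################################################gggggggggggggg
245 ...........~~~~~~################################################################ggggggggggggg
250 .........#~~~~##########################~~########~################################ggggggggggg
255 ........#~#~############################~~########~#################################gggggggggg
```

{"fn": "servo_tool", "kwargs": {"series": [[-1,[0,0,0.12],0],[-1,[0,0,0],0]]}}

```text
time: 32.52
tcp_pos: [0.4661, 0.2532, 0.0014]
tcp_rot: [-180.0, -0.0, 152.7]
force: [-0.2, -0.4, 0.6]
opening: 0.003
```

{"fn": "servo_tool", "kwargs": {"series": [[-1,[0,0,0.1],0],[-1,[0,0,0],0]]}}

```text
time: 32.68
tcp_pos: [0.466, 0.2532, -0.0011]
tcp_rot: [-180.0, -0.0, 152.7]
force: [-1.3, -0.5, -1.4]
opening: 0.008
```

```bash
python3 pos.py; python3 - <<'E'
from h import *
c=load('wrh')
print('cap5 top',proj(c,[.4665,.2534,.021]),'tcp',proj(c,[.466,.2532,.0044]),'pad bottom',proj(c,[.466,.2532,.024]))
E
```

```text
32.6833 [ 0.466   0.2532 -0.0011] [-179.9708   -0.0167  152.7017] 0.007730847832630097 [-1.3281 -0.5344 -1.3653] tote xy [-0.0616  0.0335]
cap5 top [255.99136   230.2967265] tcp [255.44090409 219.83808731] pad bottom [255.36257605 231.79424142]
```

{"fn": "servo_tool", "kwargs": {"series": [[-1,[0,0,0.1],0],[-1,[0,0,0],0]]}}

```text
time: 32.85
tcp_pos: [0.466, 0.2532, -0.0035]
tcp_rot: [-180.0, -0.0, 152.7]
force: [0.1, 0.0, 0.3]
opening: 0.006
```

{"fn": "servo_tool", "kwargs": {"series": [[-1,[0,0,0.1],0],[-1,[0,0,0],0]]}}

```text
time: 33.02
tcp_pos: [0.4665, 0.2535, -0.0056]
tcp_rot: [180.0, 0.0, 152.7]
force: [0.3, 0.6, -0.2]
opening: 0.004
```

{"fn": "servo_tool", "kwargs": {"series": [[-1,[0,0,0.1],0],[-1,[0,0,0],0]]}}

```text
time: 33.18
tcp_pos: [0.4683, 0.2546, -0.0058]
tcp_rot: [179.8, 0.2, 152.7]
force: [-1.7, 0.3, 11.7]
opening: 0.004
```

{"fn": "servo_tool", "kwargs": {"series": [[-1,[0,0,0.1],0],[-1,[0,0,0],0]]}}

```text
time: 33.35
tcp_pos: [0.4702, 0.2557, -0.0059]
tcp_rot: [179.6, 0.3, 152.7]
force: [-2.5, -1.5, 24.1]
opening: 0.005
```

Contact at last, at TCP −6 mm, so the part of the finger that actually touches sits about 28 mm above the reported TCP. I ease off to about 10 N and drag the cap toward the right.

{"fn": "servo_tool", "kwargs": {"series": [[-1,[0,0,-0.1],0],[-1,[0,-0.3,0],0],[-1,[0,-0.4,0],0],[-1,[0,-0.4,0],0],[-1,[0,-0.4,0],0]]}}

```text
time: 33.77
tcp_pos: [0.4516, 0.2216, -0.0058]
tcp_rot: [179.7, 0.2, 152.7]
force: [1.3, 1.9, 11.7]
opening: 0.007
```

{"fn": "servo_tool", "kwargs": {"series": [[-1,[0,-0.3,0],0],[-1,[0,0,0],0]]}}

```text
time: 33.93
tcp_pos: [0.4476, 0.2132, -0.0058]
tcp_rot: [179.8, 0.2, 152.6]
force: [-0.8, -1.2, 14.2]
opening: 0.007
```

```bash
python3 pos.py; python3 asc.py i 60 400 110 240
```

```text
33.9333 [ 0.4476  0.2132 -0.0058] [179.8247   0.2018 152.6399] 0.006501048347175695 [-0.8451 -1.1533 14.2087] tote xy [-0.0596 -0.0105]
110 ####################g###########g#gggggggg#gggg###gggg#g##gg#gggg###gg###ggggggggggggggggggggggggggggggggggggggggg
115 #########################g#g#g#g#g#g#g###ggggg#ggg#ggggg####gg##gggg#g###ggggggggggggggggggggggggggggggggggggggggg
120 ##################g##g###gg###g##g#g#gggg###ggg#g##gggg#g##g#g###g##g###gggggggggggggggggggggggggggggggggggggggggg
125 ####################g##g#gg#g###gggg#g#ggg#g#ggg#ggggg#gggg##g###g#g#ggg##g####g#ggggggggggggggggggggggggggggggggg
130 ####g#################g#gg####gggg###g#g#gg##g####ggg#gg###########gg##g#gg####g#gg#gggggggggggggggggggggggggggggg
135 ############g#gggggggggg#gggg#ggggggggggggggg#gggg#gggggg#gg#g#g###g##g#####ggg###gggggggggggggggggggggggggggggggg
140 gg#########g##g####g##ggggggggggggggggggg#ggggggggg#ggg#g###g###g##########g####gg##gggg#ggggggggggggggggggggggggg
145 gggg#########gg#g#ggggggg#ggggg#ggg#g#gggggggggggggggg#ggg#gg#g####g########g#gggg#g#ggg#ggggggggggggggggggggggggg
150 gggggggg
[... 1429 characters left out ...]
ggggggggggggg..........................................#####...................~.........................
215 gggggggggggggggggggggg........................................##########..........................................
220 gggggggggggggggggggggg.......................................############.........................................
225 gggggggggggggggggggggg......................................#############.........................................
230 ggggggggggggggggggggggg.....................................##############........................................
235 ggggggggggggggggggggggg..........##################################################################...............
```

The ASCII view shows the drag worked: the fifth cap now sits between the 2nd and 3rd in a second row. Now I do the same with the 4th: off the wall, then to the right.

{"fn": "servo_tool", "kwargs": {"series": [[-1,[0,0,-0.6],0],[-1,[0,0,-0.6],0],[-1,[0.3,0.6,0],0],[-1,[0.3,0.6,0],0],[-1,[0.34,0.56,0],0]]}}

```text
time: 34.4
tcp_pos: [0.445, 0.2631, 0.0218]
tcp_rot: [-180.0, 0.0, 152.6]
force: [0.2, -0.4, 0.2]
opening: 0.002
```

{"fn": "servo_tool", "kwargs": {"series": [[-1,[0,0,0],0],[-1,[0,0,0.5],0],[-1,[0,0,0.5],0],[-1,[0,0,0.1],0],[-1,[0,0,0.1],0]]}}

```text
time: 34.82
tcp_pos: [0.4472, 0.2632, -0.006]
tcp_rot: [179.9, 0.2, 152.6]
force: [-3.8, -2.7, 35.5]
opening: 0.005
```

```bash
python3 pos.py
```

```text
34.8167 [ 0.4472  0.2632 -0.006 ] [179.8826   0.1548 152.6125] 0.005377182759270324 [-3.8455 -2.6772 35.5467] tote xy [-0.0829  0.0337]
```

{"fn": "servo_tool", "kwargs": {"series": [[-1,[0,0,-0.14],0],[-1,[-0.3,0,0],0],[-1,[-0.4,0,0],0],[-1,[-0.4,0,0],0],[-1,[0,0,0],0]]}}

```text
time: 35.23
tcp_pos: [0.4717, 0.2477, -0.0056]
tcp_rot: [-179.9, 0.0, 152.5]
force: [-0.4, -0.4, -0.5]
opening: 0.006
```

{"fn": "servo_tool", "kwargs": {"series": [[-1,[0,-0.3,0],0],[-1,[0,-0.4,0],0],[-1,[0,-0.4,0],0],[-1,[0,-0.2,0],0],[-1,[0,0,0],0]]}}

```text
time: 35.65
tcp_pos: [0.4534, 0.2198, -0.0049]
tcp_rot: [-179.9, 0.0, 152.6]
force: [0.2, -0.8, -0.1]
opening: 0.002
```

```bash
python3 pos.py; python3 asc.py j 60 400 150 240
```

```text
35.65 [ 0.4534  0.2198 -0.0049] [-179.9029    0.0055  152.6244] 0.002225713126458395 [ 0.1974 -0.8247 -0.1378] tote xy [-0.0574 -0.002 ]
150 ggggggggg#gggggggggggggggggggggggggg...ggg#gggg######g#~.~###################.~#######gg#ggg#gg..gg#gggggggggggggg
155 ggggggggggggggggggggggggg#g~........................~~~.~~~~~~~~~~~~~~~~~~~~~~.~~~........................gggggggg
160 ggggggggggggggggggg...~~...........................~~~.~~~~~~~~~~~~~~~~~~~~~~~~..~~..........................~gggg
165 ggggggggggggggg...................................................................................................
170 gggggggggggggg....................................................................................................
175 gggggggggggggg....................................................................................................
180 ggggggggggggggg...................................................................................................
185 gggggggggggggggg..................................................................................................
190 ggggggg
[... 478 characters left out ...]
ggggggg.........................................##########..........#############........................
215 gggggggggggggggg~.......................................############.........##############.......................
220 ggggggggggggggggg......................................################......#############~.......................
225 ggggggggggggggggg......................................################......#############........................
230 ggggggggggggggggg.......................................###############.......###########~........................
235 ggggggggggggggggg~...............##################################################################...............
```

```bash
python3 - <<'E'
from caps import *
R,O,th=frame((.3743,.1796),(.5679,.0789),(.6362,.2106))
c=load('wrj')
for p in((310,216.5),(60+62.5*3,218)):
    w=onz(c,p,.012)[:2];print(w,R.T@(w-O))
# where does rim NR/near wall stand: left-edge rim pixels
w=onz(c,(105,160),.053)[:2];print('NR-ish',w,R.T@(w-O))
E
```

```text
[0.4612 0.2558] [-0.0671  0.0335]
[0.4435 0.2192] [-0.0659 -0.0071]
NR-ish [0.3724 0.183 ] [-0.1124 -0.072 ]
```

{"fn": "servo_tool", "kwargs": {"series": [[-1,[0,0,-0.6],0],[-1,[0,0,-0.5],0],[-1,[0.17,0.7,0],0],[-1,[0.17,0.72,0],0],[-1,[0,0,0],0]]}}

```text
time: 36.12
tcp_pos: [0.4639, 0.2619, 0.024]
tcp_rot: [179.7, 0.0, 152.9]
force: [-0.8, 1.3, 0.9]
opening: 0.005
```

{"fn": "servo_tool", "kwargs": {"series": [[-1,[0,0,0.5],0],[-1,[0,0,0.5],0],[-1,[0,0,0.22],0],[-1,[0,0,0],0]]}}

```text
time: 36.45
tcp_pos: [0.4656, 0.2579, -0.0059]
tcp_rot: [179.8, 0.2, 152.7]
force: [-0.4, -0.6, 17.6]
opening: 0.005
```

```bash
python3 pos.py
```

```text
36.45 [ 0.4656  0.2579 -0.0059] [179.8118   0.1723 152.6556] 0.00493879309200388 [-0.3675 -0.5636 17.5553] tote xy [-0.0642  0.0375]
```

{"fn": "servo_tool", "kwargs": {"series": [[-1,[0,-0.25,0],0],[-1,[0,-0.3,0],0],[-1,[0,-0.3,0],0],[-1,[0,-0.3,0],0],[-1,[0,-0.2,0],0]]}}

```text
time: 36.87
tcp_pos: [0.4504, 0.2279, -0.0059]
tcp_rot: [179.7, 0.2, 152.6]
force: [0.3, 1.6, 13.6]
opening: 0.001
```

```bash
python3 pos.py; python3 asc.py k 60 400 150 240
```

```text
36.8667 [ 0.4504  0.2279 -0.0059] [179.7157   0.2206 152.6392] 0.0010849694923068306 [ 0.2927  1.5655 13.6344] tote xy [-0.0638  0.0038]
150 ggggggggggggggggggggggggggggggggggggggggggggggggggggg#ggg###g###g###ggg##g##g#gggggggggggggggggggggggggggggggggggg
155 ggggggggg#gggggggggggggggggggggggg#gggggg#g#g#g#gg##g#gg####g#g###g####ggg##gggggggggggggggggggggggggggggggggggggg
160 ggggggggggggggggggggggggggggggggg~..~gggg#g#gg###ggg...gggg##g#####g##g##~..gggggg#gggggggg...gggggggggggggggggggg
165 ggggggggggggggggggggggggg........................~~~.~~~~~~~~~~~~~~~~~~~~~~.~~........................gggggggggggg
170 gggggggggggggggggggggg..........................~~~.~~~~~~~~~~~~~~~~~~~~~~~..~~..........................ggggggggg
175 gggggggggggggg.......................................................~~~~~~..~~.................................gg
180 ggggggggggg.......................................................................................................
185 gggggggggg........................................................................................................
190 ggggggg
[... 478 characters left out ...]
ggg....................~#########......########......########............................................
215 gggggggggggg......................................####......#########.............................................
220 gggggggggggg~..................................##########..############...........................................
225 ggggggggggggg.................................#########################...........................................
230 ggggggggggggg................................##########################~..........................................
235 ggggggggggggg....................##################################################################..............~
```

The caps now stand as three along the near wall and two nestled in a second row, all within about 85 mm of the corner. Back to the far left corner to grip and tilt.

{"fn": "servo_tool", "kwargs": {"series": [[0.3,[0,0,-0.8],0],[0.3,[0,0,-1],0],[0.3,[0,0,-1],0],[0.3,[0,0,-1],0],[0.3,[0,0,-1],0]], "grip_force": 15}}

```text
time: 37.33
tcp_pos: [0.4467, 0.2256, 0.1116]
tcp_rot: [-179.9, -0.1, 152.6]
force: [0.3, 0.1, -0.5]
opening: 0.299
```

{"fn": "servo_tool", "kwargs": {"series": [[0.3,[0,0,-1],0],[0.3,[-0.94,0.36,0],0],[0.3,[-0.94,0.36,0],0],[0.3,[-0.94,0.36,0],0],[0.3,[-0.94,0.36,0],0]]}}

```text
time: 37.75
tcp_pos: [0.5482, 0.2143, 0.1355]
tcp_rot: [-179.9, -0.0, 152.6]
force: [-0.3, -0.4, -0.2]
opening: 0.624
```

{"fn": "servo_tool", "kwargs": {"series": [[0.3,[-0.94,0.36,0],0],[0.3,[-0.95,0.35,0],0],[0.3,[-0.95,0.35,0],0],[0.3,[0,0,0],6.43],[0.3,[0,0,0],6.43]]}}

```text
time: 38.17
tcp_pos: [0.6234, 0.2044, 0.134]
tcp_rot: [-179.8, -0.1, 139.3]
force: [0.0, 1.4, 0.8]
opening: 0.649
```

{"fn": "servo_tool", "kwargs": {"series": [[0.3,[0,0,0],6.43],[0.3,[0,0,0],6.43],[0.3,[0,0,0],6.43],[0.3,[0,0,0],6.43],[0.3,[0,0,0],6.43]]}}

```text
time: 38.58
tcp_pos: [0.6221, 0.2055, 0.1349]
tcp_rot: [-179.8, 0.1, 107.3]
force: [0.0, -0.6, -0.2]
opening: 0.645
```

{"fn": "servo_tool", "kwargs": {"series": [[0.3,[0,0,0],0],[0.3,[0,0,0],0]]}}

```text
time: 38.75
tcp_pos: [0.6223, 0.206, 0.1356]
tcp_rot: [-179.9, 0.0, 107.8]
force: [-1.0, -1.0, -0.1]
opening: 0.652
```

```bash
python3 fl.py; python3 pos.py
```

```text
38.8 [0.6224 0.2062 0.136 ] [-179.8853    0.0326  107.8339] 0.6489614119118293
[0.4419 0.3112]
[0.4495 0.3105]
[0.488  0.2964]
[0.6088 0.2332]
[0.627  0.2213]
[0.6363 0.2092]
[0.5977 0.1352]
[0.5504 0.0998]
[0.4994 0.1132]
[0.3757 0.1783]
[0.377  0.1885]
38.8 [0.6224 0.2062 0.136 ] [-179.8853    0.0326  107.8339] 0.6489614119118293 [-0.0424  0.5241  0.7261] tote xy [0.0988 0.0639]
```

{"fn": "servo_tool", "kwargs": {"series": [[0.3,[0,0.12,1],0],[0.3,[0,0,1],0],[0.3,[0,0,1],0],[0.3,[0,0,1],0],[0.3,[0,0,0.95],0]]}}

```text
time: 39.22
tcp_pos: [0.6253, 0.2074, 0.0117]
tcp_rot: [-179.9, 0.0, 107.8]
force: [0.3, 0.1, 0.2]
opening: 0.649
```

{"fn": "servo_tool", "kwargs": {"series": [[0.3,[0,0,0],0],[-1,[0,0,0],0],[-1,[0,0,0],0],[-1,[0,0,0],0],[-1,[0,0,0],0]]}}

```text
time: 39.63
tcp_pos: [0.6273, 0.2085, 0.0158]
tcp_rot: [179.8, 0.0, 107.7]
force: [-0.8, 0.3, 0.5]
opening: 0.431
```

{"fn": "servo_tool", "kwargs": {"series": [[-1,[0,0,0],0],[-1,[0,0,0],0],[-1,[0,0,0],0],[-1,[0,0,0],0],[-1,[0,0,0],0]]}}

```text
time: 40.05
tcp_pos: [0.6265, 0.2078, 0.0145]
tcp_rot: [179.9, 0.0, 107.7]
force: [0.5, -1.6, 4.0]
opening: 0.251
```

{"fn": "servo_tool", "kwargs": {"series": [[-1,[0,0,0],0],[-1,[0,0,0],0],[-1,[0.01,-0.05,-0.2],0],[-1,[0.01,-0.05,-0.2],0],[-1,[0.01,-0.05,-0.2],0]]}}

```text
time: 40.47
tcp_pos: [0.621, 0.2078, 0.0281]
tcp_rot: [-179.9, -0.0, 107.7]
force: [-0.5, 0.5, -2.5]
opening: 0.252
```

{"fn": "servo_tool", "kwargs": {"series": [[-1,[0.01,-0.05,-0.22],0],[-1,[0.01,-0.06,-0.22],0],[-1,[0.01,-0.07,-0.21],0],[-1,[0.01,-0.07,-0.21],0],[-1,[0.01,-0.07,-0.21],0]]}}

```text
time: 40.88
tcp_pos: [0.6138, 0.2064, 0.0559]
tcp_rot: [180.0, -0.0, 107.7]
force: [0.2, 0.9, -2.9]
opening: 0.25
```

{"fn": "servo_tool", "kwargs": {"series": [[-1,[0.02,-0.08,-0.2],0],[-1,[0.02,-0.09,-0.2],0],[-1,[0.02,-0.09,-0.2],0],[-1,[0.02,-0.09,-0.2],0],[-1,[0,0,0],0]]}}

```text
time: 41.3
tcp_pos: [0.6052, 0.2059, 0.0768]
tcp_rot: [179.9, 0.0, 107.7]
force: [0.1, 0.3, -1.4]
opening: 0.251
```

{"fn": "servo_tool", "kwargs": {"series": [[-1,[0.02,-0.1,-0.2],0],[-1,[0.02,-0.1,-0.2],0],[-1,[0.02,-0.1,-0.2],0],[-1,[0,0,0],0],[-1,[0,0,0],0]]}}

```text
time: 41.72
tcp_pos: [0.5977, 0.2048, 0.0909]
tcp_rot: [179.9, 0.0, 107.7]
force: [0.6, 0.7, -1.2]
opening: 0.252
```

```bash
python3 fit.py l; python3 asc.py l 0 280 0 240
```

```text
41.7167 [0.598 0.205 0.091] 0.25188195948302616 [ 0.553  0.664 -1.174]
side [[237, 183], [269, 256], [264, 265], [258, 268], [204, 280], [181, 215], [179, 192]]
  dark [(66, [185, 190, 7, 12], [188.0, 195.0]), (185, [225, 247, 21, 14], [235.0, 254.0]), (20, [193, 253, 6, 16], [196.0, 260.0])]
scene [[269, 147], [286, 146], [313, 162], [315, 181], [273, 185]]
  dark [(106, [272, 155, 20, 9], [283.0, 159.0]), (33, [307, 158, 5, 9], [309.0, 162.0])]
0 gggggggggggggggggggg.~~~~.~~~...gggggggggggggggggggggggggggggggggggggggggggggggggggggggggggggg
5 ggggggggggggggggggg~~~~~..~~~~~...gggg#ggggggggggggggggggggggggggggggggggggggggggggggggggggggg
10 ggggggggggggggggg.~~~~......~~~~....gggggggggggggggggggggggggggggggggggggggggggggggggggggggggg
15 gggggggggggggggg.~~.~........~~~~~.....###gggggggggggggggggggggggggggggggggggggggggggggggggggg
20 ggggggggggggggg~~~~~..........~~~~~......g#ggggggggggggggggggggggggggggggggggggggggggggggggggg
25 ggggggggggggg~~~~~.............~~~~~.......#gggggggggggggggggggggggggggggggggggggggggggggggggg
30 gggggggggggg.~~.~...............~~~~~........#gggggggggggggg
[... 3380 characters left out ...]
.#gggg#
205 ggg.....................................................................................ggg#g#
210 gg##.....................................................................................ggggg
215 ggg##.....................................................................................~ggg
220 gggggg.....................................................................##...............gg
225 ggggggg....................................................................####.............##
230 gggggggg.........................~~~~~~~~~~~~~~~..........................######............##
235 g##~~~#####~......................~~~~~~~~~~~~~~~~~~~~~~~~~~~~########~...######............##
```

```bash
python3 - <<'E'
from tilt import *
d,s,w=load('sdl'),load('scl'),load('wrl')
FL,e=tri(s,(313,162),d,(179.5,192));print('FL',FL,e)
for NR,x in solve(d,(269,256),(237,183),w,zn=.051):
    y=FL-(NR+.22*x);y-=x*(x@y);print('len',np.linalg.norm(y));y/=np.linalg.norm(y);z=np.cross(x,y);Rm=np.c_[x,y,z];O=NR+Rm@[.11,.075,-.055]
    print('roll',np.degrees(np.arcsin(y[2])),'tilt',np.degrees(np.arccos(z[2])),'NR bottom',O+Rm@[-.11,-.075,0],'inner corner wrist px',proj(w,O+Rm@[-.103,-.068,.004]))
    for p in((42,136),(58,112),(78,90),(81,140),(93,117)):
        o,dd=ray(w,p);q=Rm.T@(o+dd*(((O+.018*z-o)@z)/(dd@z))-O);print(p,q,np.hypot(q[0]+.103,q[1]+.068))
st=env.read_state();print(st['time'],st['opening'],st['force'],st['qd'])
c=shot('side','sdm'); print('change since last side',np.abs(c['frame'].astype(int)-d['frame']).mean())
# spanner still home: tail seen in scene
E
```

```text
FL [0.591 0.215 0.14 ] 0.007974019208569013
NR [0.352 0.203 0.051] FR [0.524 0.088 0.125] pitch 19.68642087454874 heading -33.88105464524909
len 0.144109135393236
roll 7.260363284328925 tilt 21.087767396783423 NR bottom [ 0.372  0.199 -0.   ] inner corner wrist px [ 32.603 121.169]
(42, 136) [-0.072 -0.053  0.018] 0.03421928058367549
(58, 112) [-0.074 -0.025  0.018] 0.05142642282644396
(78, 90) [-0.073  0.003  0.018] 0.07728243343122025
(81, 140) [-0.042 -0.021  0.018] 0.07697340857959065
(93, 117) [-0.047  0.001  0.018] 0.08851733994850611
41.8667 0.25469865703865935 [ 0.603 -0.542 -1.576] [-0.03   0.141 -0.006 -0.071  0.004  0.024 -0.131]
change since last side 2.6707950168185763
```

```bash
python3 fit.py n; python3 - <<'E'
from h import *
np.set_printoptions(precision=3,suppress=True)
s,s0=load('scn'),load('scene1')
# spanner tail (black grip) outside mouth: predicted pixels, and darkness there
e=np.array([-.1297,-.9916]);m=np.array([.467,-.1904])
for a in(.005,.03,.06,.09,.112,.125): 
    p=proj(s,[*(m-e*a),.038]).round().astype(int);print(a,p,s['frame'][p[1],p[0]],s0['frame'][p[1],p[0]])
E
```

```text
41.9167 [0.598 0.205 0.09 ] 0.2554463532826227 [ 0.615 -0.616 -1.762]
side [[237, 183], [270, 255], [263, 266], [205, 281], [181, 215], [179, 193]]
  dark [(66, [185, 190, 7, 12], [188.0, 195.0]), (182, [225, 247, 21, 14], [235.0, 254.0])]
scene [[269, 147], [286, 146], [313, 162], [315, 181], [272, 185]]
  dark [(113, [272, 155, 20, 9], [283.0, 159.0]), (33, [307, 158, 5, 9], [309.0, 162.0])]
0.005 [194 212] [246 250 254] [231 242 253]
0.03 [201 209] [190 194 204] [68 86 62]
0.06 [209 206] [55 59 66] [69 88 59]
0.09 [218 203] [55 58 62] [67 88 57]
0.112 [224 201] [75 88 68] [62 81 47]
0.125 [227 199] [62 84 49] [64 84 52]
```

The tote is still, the spanner is visibly home (steel to 30 mm out, black grip to about 110 mm), and the caps are gathered. Handing in.

{"fn": "servo_tool", "kwargs": {"series": [[-1,[0,0,0],0],[-1,[0,0,0],0],[-1,[0,0,0],0],[-1,[0,0,0],0]]}}

```text
time: 42.35
tcp_pos: [0.5975, 0.2047, 0.0903]
tcp_rot: [-180.0, 0.0, 107.7]
force: [0.4, 0.4, -2.1]
opening: 0.252
```

```bash
python3 -c "
from workcell import env
s=env.read_state();print(s['time'],s['tcp_pos'],s['opening'],s['force']);print(env.finish_job())"
```

```text
42.35 [0.59747885 0.20473493 0.09031915] 0.25176440606387274 [ 0.41465164  0.41702016 -2.09123349]
the job is handed in; nothing more can be done
None
```

I put the steel spanner away and handed the job in at 42.4 s, with the tote held tilted by its far left rim corner; the hand-in gave no verdict.

**Spanner:** I pushed it prongs first into the white holder until it met the stop at 8.8 N, and let go. My tip estimate was 86.5 mm into the 85 mm slot. The last camera check still showed it home.

**Tote and caps:** Last checks gave a tilt of about 21° (roughly 20° pitch, only 7° roll), with the far left corner at about 0.14 m. The tote was still, and the gripper was holding it at 25% opening and carrying about 2 N. All five caps are clumped in the near right corner. The farthest measured 0.0885 m from it, or about 0.08 m after allowing for a 17 mm bias in that pose estimate. That is close to the 0.09 m limit.

**What went wrong or disagreed:**
- **Spanner grasp:** the first two tries closed without catching it. The gripping part of the fingers sits well above the reported TCP, so I gripped about 10 mm lower.
- **First tote lift:** the tote slipped off at about 15° and dropped back. The caps stayed inside.
- **Second tote lift:** it held to about 25°, but four caps in a row along the near wall would have left one about 92 mm out. I set the tote down and dragged two caps into a second row with the shut fingers.
- **Pressing on a cap:** this reached 35.5 N at one point, against the 40 N limit for the arm and gripper body.
- **Not re-measured at the end:** the flashlight, jar, carton and screwdriver. Nothing was planned near them and no unexpected contact force showed.

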